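# Repack the condiment caddy in reverse order

## Robot

A 6-joint arm with a two-finger parallel gripper is mounted at the origin on the work surface. World frame = base frame: x ahead of the robot, y to its left, z up, the work surface at z = 0. Lengths are in m, angles in rad, forces in N, time in s.
With the tool pointing down it reaches from about 0.375 to 0.975 m from the base axis. Payload 3.8 kg.
Tool frame: the origin (TCP) lies at the very end of the fingers, on their centre line; the grasp point (between the pads) lies bot.grip_point_offset behind it (bot.grip_point_offset is the distance from the TCP to the grasp point, in m); z points along the fingers, y is the line along which they close (so a half turn about z gives the same grasp; the last joint's range is limited). The gripper opens to 85 mm and grips with 20 to 120 N. Pads are 22 mm wide; open, the fingers measure 114 mm over their backs; the gripper's body (76 mm by 85 mm) begins 54 mm behind the grasp point. The pads swing forward as they close: fully open they stand 13 mm farther back than shut.
Start: joints at [-1.277, 0.264, 1.604, -0, 1.274, -0.037], TCP at [0.219, -0.638, 0.231] pointing down, gripper open.
Joint ranges: [-2.63, 2.63], [-0.94, 2.18], [0.31, 2.57], [-1.31, 4.45], [0, 2.66], [-2.55, 2.55]. Speed limits (rad/s): [2.57, 2.57, 3.14, 3.14, 3.14, 3.14].

## Interface

Orientations are given as a rotation vector (axis times angle).
In Python, from workcell import bot, vision gives the robot as it stands.
- The arm moves only by the tool play_rows, never from a script. Its argument "rows" is a list of rows, each an object of numbers: "dx", "dy", "dz": the shift along the tool's x, y, z as a fraction of full scale; "roll": the turn about the tool's z as a fraction of full scale; "fingers": the closure, from 0 (fully open) to 1 (shut). In form: [{"dx": .., "dy": .., "dz": .., "roll": .., "fingers": ..}, ...]. A call has 1 to 20 rows; each row shifts and turns the commanded pose from where the row before left it, along the tool's axes as they then stand; what a row does not reach is not made up. Full scale, the value 1, is 0.04 m for a shift and 4 degrees for a turn. A row lasts 1/12 s, in which the tool goes at most 41.7 mm and 7.16 degrees, less where a joint would pass 70% of its speed; a pose out of reach is approached as far as the arm can. A call with a number of a shift or a turn outside -1 to 1 is refused whole. A call with a gripper value outside its range is refused whole. The fingers move at their own pace and stop on an object; "grip_force" is the grip in N (left out, the last holds). Time passes only in rows, so rows that do not move let the fingers close. It gives the time, the measured TCP pose, the force and the opening at its end, in the units of the state.
- bot.read_state(): the state, without advancing time (a new reading comes with each control period).
- vision.read_camera(name): name is "scene" or "top"; returns a dict with "pixels" (400x640x3 uint8, red, green, blue), "depth" (400x640 float32, m along the optical axis (not along the pixel's ray), 0 where there is no reading), "fx", "fy", "cx", "cy" (pixels), "R" (3x3) and "t" (3): a world point X has camera coordinates R X + t. Camera axes: x right, y down, z forward; pixel columns grow to the right and rows downward; lengths in m; the calibration is good to about 2 mm. A picture is of the moment at which its call begins.
- bot.finish_job(): hands the job in, once; it reports no verdict.
The state is a dict: "time": time; "q": joint angles; "joint_vel": joint speeds; "joint_torque": joint torques, N m; "tool_pos": TCP position; "tcp_rot": TCP orientation; "wrist_force": force on the tool from outside, world axes, zero at the start; "torque": the same for the moment, N m; "width": opening from 0.0 (shut) to 1.0 (fully open).
Only numpy, scipy, OpenCV 4.12 (cv2) and the standard library are available. Lean on these libraries where they do the work, as an engineer would, in place of code of your own. Each camera call takes 0.05 s, during which the arm holds its last target. There are 200 camera calls.

## Task

Move the four things standing in a row in the yellow drip tray into the wooden caddy, one to each compartment, in the reverse order counted from the handles: the one nearest the drip tray's handle goes into the compartment farthest from the caddy's handle, and so on, since the caddy goes onto its shelf handle first. Stand each upright on the floor of its compartment; set them down rather than drop them, and tip none over.

Things in the scene. Friction and masses are not known exactly. Their poses are not given: they have to be found in the camera images.
- drip_tray: fixed cream-yellow plastic tray, 100 (x) x 292 (y) mm, floor 6 mm thick, slatted walls 26 mm high; a steel loop handle, 34 mm high, sticks out 26 mm from its +y end. Origin: centre of its underside, on the table. Four places in a row at x = 0, y = +105, +35, -35, -105 mm, the first nearest the handle. Left or right on the table, turned up to 20 degrees
- caddy: fixed light wooden caddy, 74 (x) x 284 (y) mm, floor 6 mm thick, walls and dividers 4 mm thick, 22 mm high; a like handle sticks out 30 mm from its +y end. Origin: centre of its underside, on the table. Four open cells, 66 x 66 mm inside, at x = 0, y = +105, +35, -35, -105 mm, the first nearest the handle. On the other side from the tray, turned up to 20 degrees
- mill: dark wooden pepper mill, the tallest: 125 mm high, round, foot diameter 48 mm, straight waist of diameter 40 mm from 32 to 92 mm up, small steel ball on top; about 0.15 kg. Stands upright; origin: centre of its underside, z up. Grip it 55 mm above the origin
- shaker: plain steel cylindrical shaker with a domed top, 95 mm high, diameter 44 mm; about 0.14 kg. Stands upright; origin: centre of its underside, z up. Grip it 55 mm above the origin
- egg_cup: white ceramic egg cup on a thin stem, open at the top, 66 mm high, foot diameter 44 mm, bowl diameter 48 mm from 42 to 66 mm up; about 0.11 kg. Stands upright; origin: centre of its underside, z up. Grip it 55 mm above the origin, on the bowl
- jar: square grey-beige stoneware jar, 44 x 44 mm (sides along its x and y axes), 62 mm high, with a round aluminium lid of diameter 40 mm on top, 76 mm in all; about 0.16 kg. Stands upright; origin: centre of its underside, z up. Grip it 55 mm above the origin, across two flat sides
- pad_mill: round dark rubber pad, diameter 62 mm, 4 mm thick, fixed on the tray's floor in one of its four places; the mill stands on it at the start, so the pad keeps marking that thing's place in the row. Origin: centre of its underside
- pad_shaker: round dark rubber pad, diameter 62 mm, 4 mm thick, fixed on the tray's floor in one of its four places; the shaker stands on it at the start, so the pad keeps marking that thing's place in the row. Origin: centre of its underside
- pad_egg_cup: round dark rubber pad, diameter 62 mm, 4 mm thick, fixed on the tray's floor in one of its four places; the egg cup stands on it at the start, so the pad keeps marking that thing's place in the row. Origin: centre of its underside
- pad_jar: round dark rubber pad, diameter 62 mm, 4 mm thick, fixed on the tray's floor in one of its four places; the jar stands on it at the start, so the pad keeps marking that thing's place in the row. Origin: centre of its underside
Mind the look-alikes: they are no part of the job. Leave any blue look-alike of the shaker alone.

How it is judged:
By the outcome, as a careful person would: the job done as asked, in the order asked, and still so for the second after the job is handed in, with the robot touching nothing.
It also fails if it takes over 115 s, if anything falls off the work surface, if the arm or the gripper's body presses on something with over 40 N, if the wrist force passes 120 N, or if a joint passes its speed limit or range.

## Working session

There is one attempt and no reset: what is moved stays moved. The work goes in short steps, Python scripts to look and compute and a tool call to move; the robot and the scene stay as the last step left them, time stands still between calls to the robot, and variables do not carry over. Pictures are saved under pics/ and viewed, on a budget of 14 in all, crops included, one or two more only if the job needs it, and the job is handed in when it is done.

Besides the shell and the picture viewer there is one more tool, called after "Call:" as name([rows], argument=value, ...), one row to a line, values as JSON. play_rows: Moves the arm, as the interface text tells. Its arguments: {"type":"object","properties":{"rows":{"type":"array","items":{"type":"object","properties":{"dx":{"type":"number","minimum":-1,"maximum":1},"dy":{"type":"number","minimum":-1,"maximum":1},"dz":{"type":"number","minimum":-1,"maximum":1},"roll":{"type":"number","minimum":-1,"maximum":1},"fingers":{"type":"number"}}}},"grip_force":{"type":"number"}},"required":["rows"]}

```bash
ls; mkdir -p pics
python3 - <<'E'
from workcell import bot, vision
import cv2, numpy as np
s=bot.read_state(); print(s, bot.grip_point_offset)
for n in("top","scene"):
    c=vision.read_camera(n); cv2.imwrite(f"pics/{n}0.png",c["pixels"][:,:,::-1]); np.savez(f"{n}0.npz",**c)
    print(n,c["fx"],c["fy"],c["cx"],c["cy"],c["R"].round(3).tolist(),c["t"])
E
```

```text
pics
{'time': 0.0, 'q': array([-1.27689778e+00,  2.64773532e-01,  1.60540732e+00, -1.85287908e-05,
        1.27369203e+00, -3.69309471e-02]), 'joint_vel': array([-0.00182557,  0.00020451,  0.00045867, -0.00126669, -0.00211817,
       -0.00021417]), 'joint_torque': array([-1.02464226e-03, -5.15116310e+01, -3.67314506e+01, -3.27222215e-04,
        1.28138563e-02,  1.65320233e-05]), 'tool_pos': array([ 0.21901508, -0.63769182,  0.22993031]), 'tcp_rot': array([-3.09648061e+00, -5.16935574e-01,  4.86174823e-04]), 'wrist_force': array([ 0.10210757, -0.8332901 , -0.45848091]), 'torque': array([ 0.0266699 , -0.07039807,  0.00031634]), 'width': 0.9995228608034086} 0.0187
top 491.72893384995876 491.72893384995876 315.1735144522665 200.16513884378938 [[-0.023, -1.0, -0.003], [-0.981, 0.023, -0.193], [0.193, -0.002, -0.981]] [0.00837519 0.5008979  1.23799337]
scene 513.8779704636806 513.8779704636806 322.41599165767724 199.53442769637903 [[-0.842, 0.539, -0.012], [0.324, 0.488, -0.81], [-0.43, -0.687, -0.586]] [ 0.41790962 -0.13886214  1.34513704]
```

View pics/top0.png

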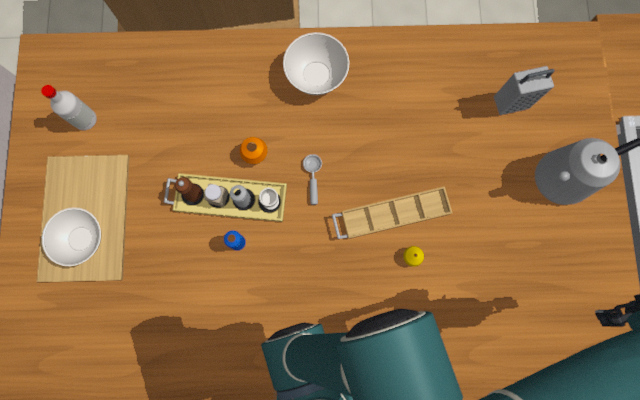

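View pics/scene0.png

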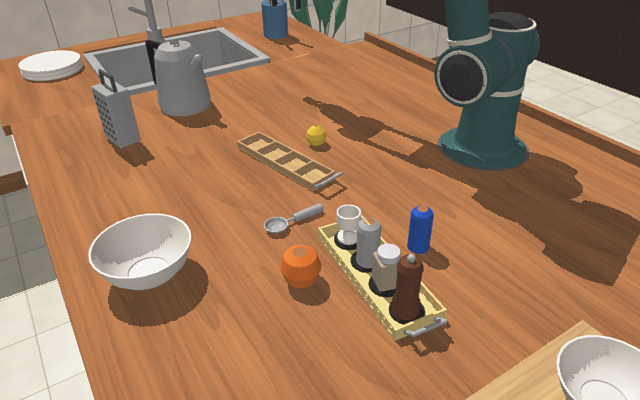

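The top view shows the tray at left with its handle at (170,190). From the handle the row is mill (186,188), jar (216,196), steel shaker (242,198) and egg cup (269,200). The caddy is at (390,212) with its handle at (337,225).

Possible mix-ups:
- **Shaker:** the blue look-alike at (234,240) against the steel one at (242,198). I choose the steel one in the tray.
- **Egg cup:** the white bowls at (316,65) and (71,238) are not it.
- **Other distractors:** the orange (252,151), the lemon (414,256) and the bottle (70,107).

```bash
cat > h.py <<'E'
import numpy as np, cv2
def cast(c,uv,z):
    uv=np.atleast_2d(np.asarray(uv,float)); R=c["R"];t=c["t"]
    d=np.c_[(uv[:,0]-c["cx"])/c["fx"],(uv[:,1]-c["cy"])/c["fy"],np.ones(len(uv))]@R
    o=-R.T@t; return o+d*((z-o[2])/d[:,2])[:,None]
def cloud(c):
    v,u=np.mgrid[:400,:640]; D=c["depth"]
    P=np.stack([(u-c["cx"])/c["fx"]*D,(v-c["cy"])/c["fy"]*D,D],-1)
    P=(P-c["t"])@c["R"]; P[D==0]=np.nan; return P
def proj(c,X):
    p=np.asarray(X)@c["R"].T+c["t"]; return np.c_[p[:,0]/p[:,2]*c["fx"]+c["cx"],p[:,1]/p[:,2]*c["fy"]+c["cy"]]
E
python3 - <<'E'
from h import *
c=dict(np.load("top0.npz")); s=dict(np.load("scene0.npz"))
P=cloud(c); Z=P[...,2]
print("table z",np.nanmedian(Z[280:300,20:60]))
def roi(u0,v0,u1,v1):
    m=np.zeros((400,640),bool); m[v0:v1,u0:u1]=1; return m
def rect(m,n):
    x=P[m][:,:2].astype(np.float32)*1000; r=cv2.minAreaRect(x); print(n,len(x),r)
hsv=cv2.cvtColor(c["pixels"],cv2.COLOR_RGB2HSV)
# tray/caddy rims by depth
for n,R,z in(("tray",roi(158,165,295,230),.026),("caddy",roi(325,180,460,245),.022)):
    k=R&(abs(Z-z)<.006); rect(k,n+" rim")
    d=cv2.morphologyEx(k.astype(np.uint8),cv2.MORPH_OPEN,np.ones((2,2)))>0
    rect(d,n+" open")
S=cloud(s)
for n,R,h in(("tray",roi(158,165,295,230),0),):
    for a,b in((.09,.115),(.075,.09),(.06,.08),(.115,.15)):
        k=R&(Z>a)&(Z<b); nn,l,st,ce=cv2.connectedComponentsWithStats(k.astype(np.uint8))
        for i in range(1,nn):
            if st[i,4]>15: print(a,b,st[i],P[l==i].mean(0).round(4),P[l==i].min(0).round(3),P[l==i].max(0).round(3))
a=cv2.resize(c["pixels"][160:250,155:300],None,fx=5,fy=5,interpolation=cv2.INTER_CUBIC)
cv2.imwrite("pics/crop1.png",a[:,:,::-1])
E
```

```text
table z -0.0013895157836354742
tray rim 596 ((522.3485717773438, 238.39248657226562), (320.2269592285156, 101.21920776367188), 83.0765609741211)
tray open 381 ((522.0401000976562, 234.68350219726562), (315.04351806640625, 102.58807373046875), 83.56639862060547)
caddy rim 605 ((466.2489013671875, -206.49342346191406), (74.9395523071289, 313.9970703125), 12.175580024719238)
caddy open 479 ((466.2874450683594, -218.0655975341797), (74.12749481201172, 309.0528259277344), 12.624384880065918)
0.09 0.115 [175 178  18  17  75] [0.5267 0.319  0.1066] [0.515 0.306 0.091] [0.553 0.347 0.115]
0.09 0.115 [230 185  17  17 175] [0.5133 0.1909 0.0984] [0.494 0.171 0.091] [0.536 0.212 0.106]
0.075 0.09 [184 183  11  13  32] [0.5261 0.3145 0.0822] [0.516 0.306 0.075] [0.546 0.332 0.089]
0.075 0.09 [205 185  17  16 189] [0.5211 0.2574 0.084 ] [0.501 0.238 0.078] [0.541 0.278 0.09 ]
0.075 0.09 [234 190  14  13  29] [0.5043 0.1807 0.0833] [0.494 0.17  0.077] [0.524 0.204 0.09 ]
0.06 0.08 [186 185  11  12  36] [0.5258 0.3134 0.0702] [0.516 0.306 0.06 ] [0.544 0.33  0.08 ]
0.06 0.08 [204 186  21  18 108] [0.5132 0.2502 0.0693] [0.495 0.232 0.06 ] [0.542 0.283 0.08 ]
0.06 0.08 [260 188  19  19 100] [0.5077 0.1163 0.0715] [0.484 0.093 0.06 ] [0.532 0.139 0.079]
0.06 0.08 [235 194  14  10  31] [0.5012 0.1814 0.0704] [0.493 0.17  0.06 ] [0.519 0.202 0.08 ]
0.115 0.15 [175 178  16  14 167] [0.5342 0.3256 0.1222] [0.518 0.308 0.115] [0.552 0.344 0.135]
```

View pics/crop1.png

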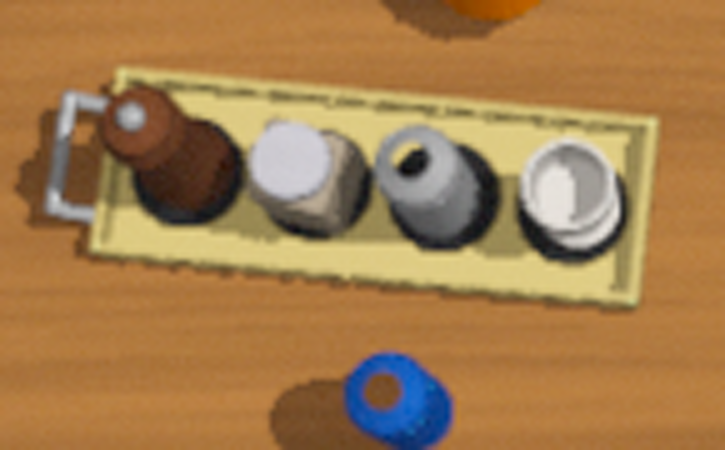

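The crop confirms the order from the handle: mill, jar (square body, round lid), steel shaker, egg cup. The blue look-alike stands apart. Next I measure the jar's yaw and check the cell centres by overlay.

Run:
```python
from h import *
c=dict(np.load("top0.npz")); s=dict(np.load("scene0.npz"))
P=np.r_[cloud(c).reshape(-1,3),cloud(s).reshape(-1,3)]; C=np.r_[np.zeros(256000),np.ones(256000)]
def near(x,y,r,a,b): return (np.hypot(P[:,0]-x,P[:,1]-y)<r)&(P[:,2]>a)&(P[:,2]<b)
k=near(.521,.258,.037,.02,.074); 
for i in(0,1): print(i,(k&(C==i)).sum())
print("jar all",cv2.minAreaRect((P[k][:,:2]*1000).astype(np.float32)))
k1=k&(C==1)
print("jar scene",cv2.minAreaRect((P[k1][:,:2]*1000).astype(np.float32)))
for n,x,y,a,b in(("mill ball",.535,.326,.125,.14),("jar lid",.521,.258,.08,.1),("shaker",.5145,.1915,.09,.11),("egg rim",.508,.116,.07,.082),("mill waist",.535,.326,.045,.1),("shaker b",.5145,.1915,.03,.09)):
    q=near(x,y,.035,a,b)
    for i in(0,1):
        X=P[q&(C==i)][:,:2]; A=np.c_[X,np.ones(len(X))]
        cx,cy,_=np.linalg.lstsq(A,(X**2).sum(1),rcond=None)[0]/[2,2,1] if len(X)>5 else (0,0,0)
        r=cv2.minEnclosingCircle((X*1000).astype(np.float32))
        print(n,i,len(X),"lsq",round(cx,4),round(cy,4),"mec",np.round(r[0],1),round(r[1],1))
k=near(.521,.258,.037,.025,.068)&(C==1)
th=np.deg2rad(12.5); Y=np.array([-np.sin(th),np.cos(th)]);X=np.array([np.cos(th),np.sin(th)]);o=np.array([.4695,-.2205])
for cam,n in((c,"top"),(s,"scene")):
    im=cv2.resize(cam["pixels"],None,fx=5,fy=5,interpolation=cv2.INTER_CUBIC)[:,:,::-1].copy()
    def dr(a,z):
        p=proj(cam,np.r_[o+X*a[0]+Y*a[1],z][None])[0]; return tuple(int(v*5+2) for v in p)
    for y in(.105,.035,-.035,-.105): cv2.circle(im,dr((0,y),.006),4,(0,0,255),-1)
    q=[dr(v,.022) for v in((-.037,-.142),(.037,-.142),(.037,.142),(-.037,.142))]
    cv2.polylines(im,[np.array(q)],True,(255,0,0),1)
    j=im[900:1230,1620:2300] if n=="top" else im[640:980,1170:1750]
    cv2.imwrite(f"pics/ov_{n}.png",j)
a=cv2.imread("pics/ov_top.png");b=cv2.imread("pics/ov_scene.png")
w=max(a.shape[1],b.shape[1]); f=lambda i:cv2.copyMakeBorder(i[:300],0,0,0,w-i.shape[1],0)
cv2.imwrite("pics/ov.png",np.r_[f(a),f(b)])
```

```text
0 191
1 623
jar all ((523.7955322265625, 259.40301513671875), (49.92554473876953, 48.10498809814453), 74.69972229003906)
jar scene ((536.1768188476562, 264.0406494140625), (38.572994232177734, 49.142372131347656), 39.830604553222656)
mill ball 0 33 lsq 0.5366 0.3278 mec [533.9 327.1] 14.6
mill ball 1 64 lsq 0.5395 0.3298 mec [541.1 330.3] 9.7
jar lid 0 175 lsq 0.5215 0.2576 mec [521.1 257.7] 20.1
jar lid 1 318 lsq 0.5259 0.2607 mec [524.8 260.1] 21.0
shaker 0 175 lsq 0.515 0.192 mec [515.  191.4] 21.8
shaker 1 275 lsq 0.5201 0.1961 mec [519.5 195.8] 22.3
egg rim 0 75 lsq 0.5078 0.1165 mec [508.6 116.4] 24.1
egg rim 1 161 lsq 0.5112 0.1192 mec [511.7 118.3] 25.8
mill waist 0 100 lsq 0.5352 0.3265 mec [532.  323.8] 19.1
mill waist 1 586 lsq 0.5385 0.329 mec [540.5 330.9] 19.9
shaker b 0 97 lsq 0.5154 0.1919 mec [513.2 189. ] 21.6
shaker b 1 529 lsq 0.5185 0.1941 mec [519.8 196.8] 22.1
```

View pics/ov.png

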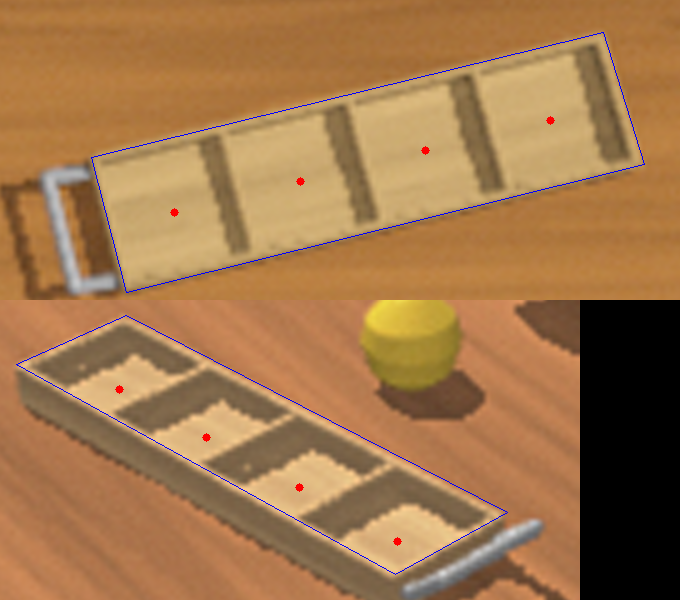

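The overlay fits the caddy to within about 2 mm in the top view and 3 mm in the scene view. In the top view the handle-side cell is at (174,212) and the far one at (550,120). Next I need the jar's yaw and the first move.

```bash
cat >> h.py <<'E'
def yaw(rv):
    x=cv2.Rodrigues(np.asarray(rv,float))[0][:,0]; return np.degrees(np.arctan2(x[1],x[0]))
def plan(s,x,y,z,phi):
    """roll rows (units of 4deg) first, then shift in tool axes in units of 40 mm"""
    f=yaw(s["tcp_rot"]); d=np.array([x,y,z])-s["tool_pos"]; a=np.radians(phi)
    print("now",s["tool_pos"].round(4),"yaw",round(f,1),"t",round(s["time"],1),"F",s["wrist_force"].round(1),"w",round(s["width"],3))
    print("roll",round(-(phi-f)/4,2),"then dx",round((np.cos(a)*d[0]+np.sin(a)*d[1])/.04,3),"dy",round((np.sin(a)*d[0]-np.cos(a)*d[1])/.04,3),"dz",round(-d[2]/.04,3))
E
python3 - <<'E'
from h import *
from workcell import bot
from scipy.optimize import minimize
c=dict(np.load("top0.npz")); s=dict(np.load("scene0.npz"))
P=np.r_[cloud(c).reshape(-1,3),cloud(s).reshape(-1,3)-[.004,.003,0]]
k=(np.hypot(P[:,0]-.521,P[:,1]-.257)<.034)&(P[:,2]>.025)&(P[:,2]<.064); X=P[k][:,:2]
def f(p):
    a=np.radians(p[2]); d=(X-p[:2]*.001)@np.array([[np.cos(a),-np.sin(a)],[np.sin(a),np.cos(a)]])
    return np.mean(np.minimum(abs(np.abs(d).max(1)-.022),.005))*1e3
for a in range(-45,45,10):
    r=minimize(f,[521,257,a],method="Nelder-Mead"); print(a,r.x.round(1),round(r.fun,2))
plan(bot.read_state(),.537,.328,.20,83)
b=cv2.resize(s["pixels"][200:350,320:460],None,fx=4,fy=4,interpolation=cv2.INTER_CUBIC)
cv2.imwrite("pics/jar.png",b[:,:,::-1])
E
```

```text
-45 [520.3 256.3 -17.1] 0.95
-35 [520.3 256.3 -17.1] 0.95
-25 [520.3 256.3 -17.1] 0.95
-15 [520.3 256.3 -17.1] 0.95
-5 [520.3 256.3 -17.1] 0.95
5 [520.3 256.3 -17.1] 0.95
15 [520.3 256.3 -17.1] 0.95
25 [520.3 256.3 -17.1] 0.95
35 [525.9 255.2  35.7] 3.01
now [ 0.219  -0.6378  0.2301] yaw 19.0 t 0.1 F [-0.1  0.5  0.1] w 1.001
roll -16.01 then dx 24.933 dy 4.947 dz 0.752
```

View pics/jar.png

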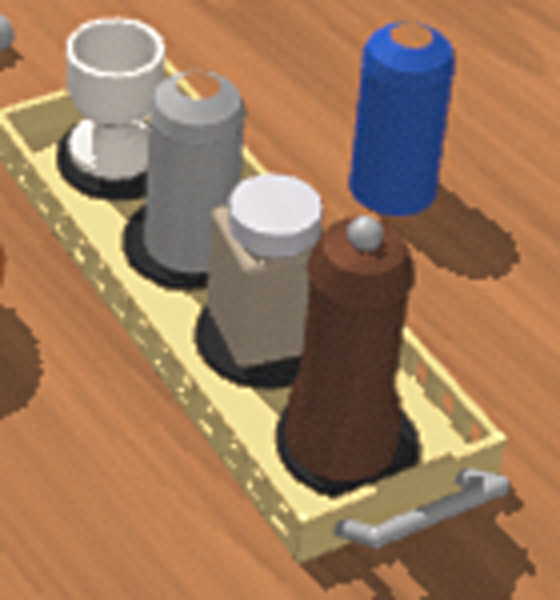

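The jar is turned to yaw -17°, so I'll grip it at tool yaw 73. Its square body stands at (265,270) between the mill and the shaker. Setting out now.

Call:
play_rows([
  {"roll":-1},
  {"roll":-1},
  {"roll":-1},
  {"roll":-1},
  {"roll":-1},
  {"roll":-1},
  {"roll":-1},
  {"roll":-1},
  {"roll":-1},
  {"roll":-1},
  {"roll":-1},
  {"roll":-1},
  {"roll":-1},
  {"roll":-1},
  {"roll":-1},
  {"roll":-1},
  {},
], grip_force=40)

```text
validation failed for argument at $.ro...
```

Call:
play_rows([
  {"dx":0.8,"dy":0.16},
  {"dx":0.8,"dy":0.16},
  {"dx":0.8,"dy":0.16},
  {"dx":0.8,"dy":0.16},
  {"dx":0.8,"dy":0.16},
  {"dx":0.8,"dy":0.16},
  {"dx":0.8,"dy":0.16},
  {"dx":0.8,"dy":0.16},
  {"dx":0.8,"dy":0.16},
  {"dx":0.8,"dy":0.16},
  {"dx":0.8,"dy":0.16},
  {"dx":0.8,"dy":0.16},
  {"dx":0.8,"dy":0.16},
  {"dx":0.8,"dy":0.16},
  {"dx":0.8,"dy":0.16},
  {"dx":0.8,"dy":0.16},
])

```text
validation failed for argument at $.ro...
```

Call:
play_rows([
  {"dx":0.8,"dy":0.16},
  {"dx":0.8,"dy":0.16},
  {"dx":0.8,"dy":0.16},
  {"dx":0.8,"dy":0.16},
  {"dx":0.8,"dy":0.16},
  {"dx":0.8,"dy":0.16},
  {"dx":0.8,"dy":0.16},
  {"dx":0.8,"dy":0.16},
  {"dx":0.8,"dy":0.16},
  {"dx":0.8,"dy":0.16},
  {"dx":0.8,"dy":0.16},
  {"dx":0.8,"dy":0.16},
  {"dx":0.8,"dy":0.16},
  {"dx":0.8,"dy":0.16},
  {},
])

```text
validation failed for argument at $.ro...
```

Run:
```python
from h import *
from workcell import bot
plan(bot.read_state(),.537,.328,.068,83)
```

```text
now [ 0.219  -0.6378  0.2301] yaw 19.0 t 0.1 F [-0.1  0.5  0.1] w 1.001
roll -16.01 then dx 24.933 dy 4.947 dz 4.052
```

Call:
play_rows([
  {"dx":0,"dy":0,"dz":0,"roll":-1,"fingers":0},
  {"dx":0,"dy":0,"dz":0,"roll":-1,"fingers":0},
  {"dx":0,"dy":0,"dz":0,"roll":-1,"fingers":0},
  {"dx":0,"dy":0,"dz":0,"roll":-1,"fingers":0},
  {"dx":0,"dy":0,"dz":0,"roll":-1,"fingers":0},
  {"dx":0,"dy":0,"dz":0,"roll":-1,"fingers":0},
  {"dx":0,"dy":0,"dz":0,"roll":-1,"fingers":0},
  {"dx":0,"dy":0,"dz":0,"roll":-1,"fingers":0},
  {"dx":0,"dy":0,"dz":0,"roll":-1,"fingers":0},
  {"dx":0,"dy":0,"dz":0,"roll":-1,"fingers":0},
  {"dx":0,"dy":0,"dz":0,"roll":-1,"fingers":0},
  {"dx":0,"dy":0,"dz":0,"roll":-1,"fingers":0},
  {"dx":0,"dy":0,"dz":0,"roll":-1,"fingers":0},
  {"dx":0,"dy":0,"dz":0,"roll":-1,"fingers":0},
  {"dx":0,"dy":0,"dz":0,"roll":-1,"fingers":0},
  {"dx":0,"dy":0,"dz":0,"roll":-1,"fingers":0},
  {"dx":0,"dy":0,"dz":0,"roll":0,"fingers":0},
], grip_force=40)

```text
time: 1.52
tool_pos: [0.2191, -0.638, 0.2305]
tcp_rot: [-2.351, -2.082, -0.001]
wrist_force: [-0.2, -0.2, -0.0]
width: 1.007
```

Call:
play_rows([
  {"dx":0.8,"dy":0.16,"dz":0,"roll":0,"fingers":0},
  {"dx":0.8,"dy":0.16,"dz":0,"roll":0,"fingers":0},
  {"dx":0.8,"dy":0.16,"dz":0,"roll":0,"fingers":0},
  {"dx":0.8,"dy":0.16,"dz":0,"roll":0,"fingers":0},
  {"dx":0.8,"dy":0.16,"dz":0,"roll":0,"fingers":0},
  {"dx":0.8,"dy":0.16,"dz":0,"roll":0,"fingers":0},
  {"dx":0.8,"dy":0.16,"dz":0,"roll":0,"fingers":0},
  {"dx":0.8,"dy":0.16,"dz":0,"roll":0,"fingers":0},
  {"dx":0.8,"dy":0.16,"dz":0,"roll":0,"fingers":0},
  {"dx":0.8,"dy":0.16,"dz":0,"roll":0,"fingers":0},
  {"dx":0.8,"dy":0.16,"dz":0,"roll":0,"fingers":0},
  {"dx":0.8,"dy":0.16,"dz":0,"roll":0,"fingers":0},
  {"dx":0.8,"dy":0.16,"dz":0,"roll":0,"fingers":0},
  {"dx":0.8,"dy":0.16,"dz":0,"roll":0,"fingers":0},
  {"dx":0.8,"dy":0.16,"dz":0,"roll":0,"fingers":0},
  {"dx":0.8,"dy":0.16,"dz":0,"roll":0,"fingers":0},
  {"dx":0.8,"dy":0.16,"dz":0,"roll":0,"fingers":0},
  {"dx":0.8,"dy":0.16,"dz":0,"roll":0,"fingers":0},
])

```text
time: 3.02
tool_pos: [0.4042, -0.0793, 0.2313]
tcp_rot: [2.356, 2.078, 0.0]
wrist_force: [0.6, 0.8, 0.3]
width: 0.994
```

Call:
play_rows([
  {"dx":0.8,"dy":0.16,"dz":0,"roll":0,"fingers":0},
  {"dx":0.8,"dy":0.16,"dz":0,"roll":0,"fingers":0},
  {"dx":0.8,"dy":0.16,"dz":0,"roll":0,"fingers":0},
  {"dx":0.8,"dy":0.16,"dz":0,"roll":0,"fingers":0},
  {"dx":0.8,"dy":0.16,"dz":0,"roll":0,"fingers":0},
  {"dx":0.8,"dy":0.16,"dz":0,"roll":0,"fingers":0},
  {"dx":0.8,"dy":0.16,"dz":0,"roll":0,"fingers":0},
  {"dx":0.8,"dy":0.16,"dz":0,"roll":0,"fingers":0},
  {"dx":0.8,"dy":0.16,"dz":0,"roll":0,"fingers":0},
  {"dx":0.8,"dy":0.16,"dz":0,"roll":0,"fingers":0},
  {"dx":0.8,"dy":0.16,"dz":0,"roll":0,"fingers":0},
  {"dx":0.8,"dy":0.16,"dz":0,"roll":0,"fingers":0},
  {"dx":0.8,"dy":0.16,"dz":0,"roll":0,"fingers":0},
  {"dx":0,"dy":0,"dz":0,"roll":0,"fingers":0},
  {"dx":0,"dy":0,"dz":0,"roll":0,"fingers":0},
])

```text
time: 4.27
tool_pos: [0.5376, 0.323, 0.2303]
tcp_rot: [-2.353, -2.082, 0.003]
wrist_force: [0.5, -0.3, -0.1]
width: 0.999
```

Run:
```python
from h import *
from workcell import bot
plan(bot.read_state(),.537,.328,.068,83)
```

```text
now [0.5376 0.323  0.2303] yaw 83.0 t 4.3 F [ 0.5 -0.3 -0.1] w 0.999
roll -0.0 then dx 0.122 dy -0.03 dz 4.058
```

Call:
play_rows([
  {"dx":0.12,"dy":-0.03,"dz":0.5,"roll":0,"fingers":0},
  {"dx":0,"dy":0,"dz":0.5,"roll":0,"fingers":0},
  {"dx":0,"dy":0,"dz":0.5,"roll":0,"fingers":0},
  {"dx":0,"dy":0,"dz":0.5,"roll":0,"fingers":0},
  {"dx":0,"dy":0,"dz":0.5,"roll":0,"fingers":0},
  {"dx":0,"dy":0,"dz":0.5,"roll":0,"fingers":0},
  {"dx":0,"dy":0,"dz":0.3,"roll":0,"fingers":0},
  {"dx":0,"dy":0,"dz":0.25,"roll":0,"fingers":0},
  {"dx":0,"dy":0,"dz":0.2,"roll":0,"fingers":0},
  {"dx":0,"dy":0,"dz":0.15,"roll":0,"fingers":0},
  {"dx":0,"dy":0,"dz":0.1,"roll":0,"fingers":0},
  {"dx":0,"dy":0,"dz":0.05,"roll":0,"fingers":0},
  {"dx":0,"dy":0,"dz":0,"roll":0,"fingers":0},
])

```text
time: 5.35
tool_pos: [0.5374, 0.3268, 0.0694]
tcp_rot: [2.354, 2.081, 0.0]
wrist_force: [-0.9, -0.2, 0.8]
width: 1.002
```

Run:
```python
from h import *
from workcell import bot,vision
plan(bot.read_state(),.537,.328,.068,83)
s=vision.read_camera("scene");c=vision.read_camera("top")
a=cv2.resize(s["pixels"][180:360,300:470],(560,590),interpolation=cv2.INTER_CUBIC)
cv2.imwrite("pics/mill1.png",a[:,:,::-1])
```

```text
now [0.5374 0.3268 0.0694] yaw 83.0 t 5.3 F [-0.9 -0.2  0.8] w 1.002
roll -0.01 then dx 0.029 dy -0.014 dz 0.036
```

View pics/mill1.png

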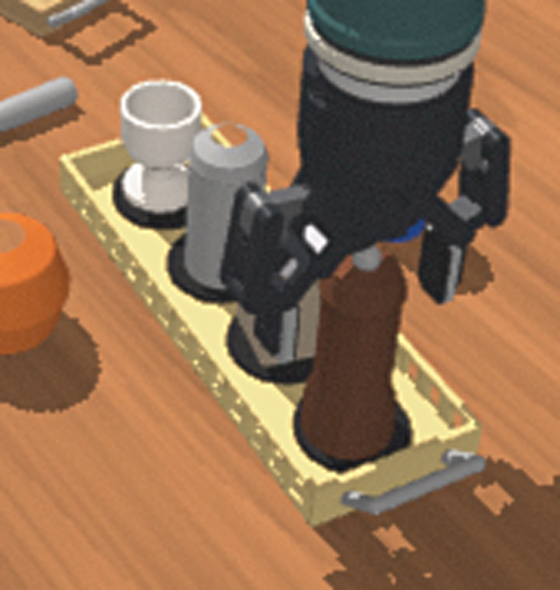

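The mill's ball at (368,258) is just clear of the gripper body, and the fingers straddle the waist. Closing.

Call:
play_rows([
  {"dx":0,"dy":0,"dz":0,"roll":0,"fingers":0.2},
  {"dx":0,"dy":0,"dz":0,"roll":0,"fingers":0.3},
  {"dx":0,"dy":0,"dz":0,"roll":0,"fingers":0.4},
  {"dx":0,"dy":0,"dz":0,"roll":0,"fingers":0.5},
  {"dx":0,"dy":0,"dz":0,"roll":0,"fingers":0.6},
  {"dx":0,"dy":0,"dz":0,"roll":0,"fingers":1},
  {"dx":0,"dy":0,"dz":0,"roll":0,"fingers":1},
  {"dx":0,"dy":0,"dz":0,"roll":0,"fingers":1},
  {"dx":0,"dy":0,"dz":0,"roll":0,"fingers":1},
  {"dx":0,"dy":0,"dz":0,"roll":0,"fingers":1},
], grip_force=40)

```text
time: 6.28
tool_pos: [0.5377, 0.3269, 0.0699]
tcp_rot: [2.354, 2.08, 0.002]
wrist_force: [0.8, -0.4, 4.7]
width: 0.481
```

Run:
```python
from h import *
from workcell import bot
s=bot.read_state(); plan(s,.537,.328,.068,83)
th=np.deg2rad(12.5); t=np.array([.4705,-.219])+np.array([-np.sin(th),np.cos(th)])*-.105; print(t)
plan(s,t[0],t[1],.22,102.5)
```

```text
now [0.5377 0.3269 0.0699] yaw 83.0 t 6.3 F [ 0.8 -0.4  4.7] w 0.481
roll -0.01 then dx 0.025 dy -0.021 dz 0.048
[ 0.49322616 -0.32151108]
now [0.5377 0.3269 0.0699] yaw 83.0 t 6.3 F [ 0.8 -0.4  4.7] w 0.481
roll -4.89 then dx -15.585 dy -4.595 dz -3.752
```

Call:
play_rows([
  {"dx":0,"dy":0,"dz":-0.1,"roll":0,"fingers":1},
  {"dx":0,"dy":0,"dz":-0.2,"roll":0,"fingers":1},
  {"dx":0,"dy":0,"dz":-0.35,"roll":0,"fingers":1},
  {"dx":0,"dy":0,"dz":-0.5,"roll":0,"fingers":1},
  {"dx":0,"dy":0,"dz":-0.5,"roll":-0.5,"fingers":1},
  {"dx":0,"dy":0,"dz":-0.5,"roll":-0.7,"fingers":1},
  {"dx":0,"dy":0,"dz":-0.5,"roll":-0.7,"fingers":1},
  {"dx":0,"dy":0,"dz":-0.5,"roll":-0.7,"fingers":1},
  {"dx":0,"dy":0,"dz":-0.4,"roll":-0.7,"fingers":1},
  {"dx":0,"dy":0,"dz":-0.2,"roll":-0.7,"fingers":1},
  {"dx":0,"dy":0,"dz":0,"roll":-0.5,"fingers":1},
  {"dx":0,"dy":0,"dz":0,"roll":-0.4,"fingers":1},
  {"dx":-0.2,"dy":-0.06,"dz":0,"roll":0,"fingers":1},
  {"dx":-0.4,"dy":-0.12,"dz":0,"roll":0,"fingers":1},
  {"dx":-0.6,"dy":-0.18,"dz":0,"roll":0,"fingers":1},
  {"dx":-0.7,"dy":-0.2,"dz":0,"roll":0,"fingers":1},
  {"dx":-0.7,"dy":-0.2,"dz":0,"roll":0,"fingers":1},
  {"dx":-0.7,"dy":-0.2,"dz":0,"roll":0,"fingers":1},
  {"dx":-0.7,"dy":-0.2,"dz":0,"roll":0,"fingers":1},
])

```text
time: 7.87
tool_pos: [0.5256, 0.1577, 0.2192]
tcp_rot: [-1.966, -2.45, 0.002]
wrist_force: [-0.3, -0.1, -1.5]
width: 0.479
```

Call:
play_rows([
  {"dx":-0.7,"dy":-0.21,"dz":0,"roll":0,"fingers":1},
  {"dx":-0.7,"dy":-0.21,"dz":0,"roll":0,"fingers":1},
  {"dx":-0.7,"dy":-0.21,"dz":0,"roll":0,"fingers":1},
  {"dx":-0.7,"dy":-0.21,"dz":0,"roll":0,"fingers":1},
  {"dx":-0.7,"dy":-0.21,"dz":0,"roll":0,"fingers":1},
  {"dx":-0.7,"dy":-0.21,"dz":0,"roll":0,"fingers":1},
  {"dx":-0.7,"dy":-0.21,"dz":0,"roll":0,"fingers":1},
  {"dx":-0.7,"dy":-0.21,"dz":0,"roll":0,"fingers":1},
  {"dx":-0.7,"dy":-0.21,"dz":0,"roll":0,"fingers":1},
  {"dx":-0.7,"dy":-0.21,"dz":0,"roll":0,"fingers":1},
  {"dx":-0.7,"dy":-0.21,"dz":0,"roll":0,"fingers":1},
  {"dx":-0.7,"dy":-0.21,"dz":0,"roll":0,"fingers":1},
  {"dx":-0.7,"dy":-0.21,"dz":0,"roll":0,"fingers":1},
  {"dx":-0.7,"dy":-0.21,"dz":0,"roll":0,"fingers":1},
  {"dx":-0.7,"dy":-0.21,"dz":0,"roll":0,"fingers":1},
  {"dx":-0.6,"dy":-0.18,"dz":0,"roll":0,"fingers":1},
  {"dx":-0.35,"dy":-0.1,"dz":0,"roll":0,"fingers":1},
  {"dx":-0.13,"dy":-0.03,"dz":0,"roll":0,"fingers":1},
  {"dx":0,"dy":0,"dz":0,"roll":0,"fingers":1},
  {"dx":0,"dy":0,"dz":0,"roll":0,"fingers":1},
])

```text
time: 9.53
tool_pos: [0.4918, -0.321, 0.2191]
tcp_rot: [-1.965, -2.449, -0.001]
wrist_force: [-0.5, -0.4, -1.5]
width: 0.477
```

```bash
cat > look.py <<'E'
import sys
from h import *
from workcell import bot,vision
s=bot.read_state(); plan(s,*map(float,sys.argv[2:6]))
a,b=vision.read_camera("scene"),vision.read_camera("top")
A=cv2.resize(a["pixels"][80:260,200:360],(480,540),interpolation=cv2.INTER_CUBIC)
B=cv2.resize(b["pixels"][150:285,320:460],None,fx=2.25,fy=4,interpolation=cv2.INTER_CUBIC) if 0 else cv2.resize(b["pixels"][130:265,330:410+70],(320,288))
B=cv2.copyMakeBorder(B,0,540-288,0,0,0)
cv2.imwrite(sys.argv[1],np.c_[A,B][:,:,::-1])
E
python3 look.py pics/m2.png .4932 -.3215 .065 102.5
```

```text
now [ 0.4918 -0.321   0.2191] yaw 102.5 t 9.5 F [-0.5 -0.4 -1.5] w 0.477
roll 0.0 then dx -0.018 dy 0.031 dz 3.852Traceback (most recent call last):
  File "look.py", line 9, in <module>
    cv2.imwrite(sys.argv[1],np.c_[A,B][:,:,::-1])
                            ~~~~~^^^^^
    res = self.concatenate(tuple(objs), axis=axis)
ValueError: all the input array dimensions except for the concatenation axis must match exactly, but along dimension 1, the array at index 0 has size 480 and the array at index 1 has size 320
```

Call:
play_rows([
  {"dx":0,"dy":0.03,"dz":0.2,"roll":0,"fingers":1},
  {"dx":0,"dy":0,"dz":0.4,"roll":0,"fingers":1},
  {"dx":0,"dy":0,"dz":0.5,"roll":0,"fingers":1},
  {"dx":0,"dy":0,"dz":0.5,"roll":0,"fingers":1},
  {"dx":0,"dy":0,"dz":0.5,"roll":0,"fingers":1},
  {"dx":0,"dy":0,"dz":0.5,"roll":0,"fingers":1},
  {"dx":0,"dy":0,"dz":0.4,"roll":0,"fingers":1},
  {"dx":0,"dy":0,"dz":0.2,"roll":0,"fingers":1},
  {"dx":0,"dy":0,"dz":0,"roll":0,"fingers":1},
])

```text
time: 10.38
tool_pos: [0.492, -0.3193, 0.0884]
tcp_rot: [-1.96, -2.448, 0.0]
wrist_force: [-0.6, -0.2, -1.6]
width: 0.478
```

```bash
cat > look.py <<'E'
import sys
from h import *
from workcell import bot,vision
s=bot.read_state(); plan(s,*map(float,sys.argv[2:6]))
a,b=vision.read_camera("scene"),vision.read_camera("top")
A=cv2.resize(a["pixels"][80:230,200:360],(480,450),interpolation=cv2.INTER_CUBIC)
B=cv2.resize(b["pixels"][110:260,330:430],(300,450),interpolation=cv2.INTER_CUBIC)
cv2.imwrite(sys.argv[1],np.concatenate([A,B],1)[:,:,::-1])
E
python3 look.py pics/m2.png .4932 -.3215 .065 102.5
```

```text
now [ 0.492  -0.3193  0.0884] yaw 102.6 t 10.4 F [-0.6 -0.2 -1.6] w 0.478
roll 0.03 then dx -0.059 dy 0.019 dz 0.584
```

View pics/m2.png

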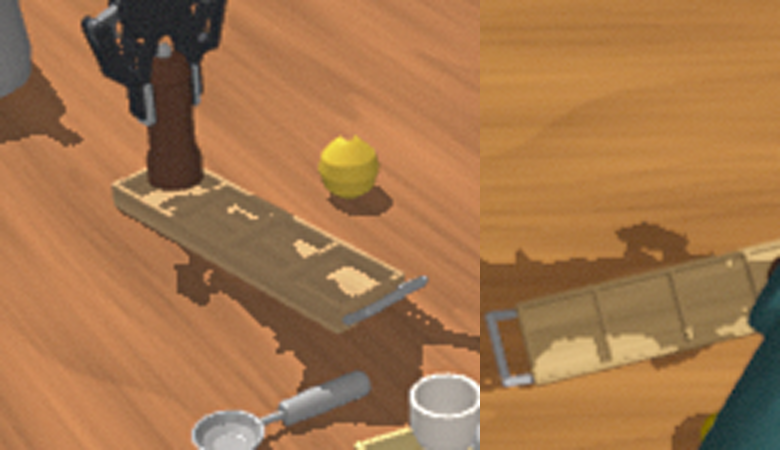

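The mill hangs over the far cell at (175,185), well inside the walls. Lowering gently and letting go.

Call:
play_rows([
  {"dx":-0.06,"dy":0.02,"dz":0.1,"roll":0,"fingers":1},
  {"dx":0,"dy":0,"dz":0.15,"roll":0,"fingers":1},
  {"dx":0,"dy":0,"dz":0.12,"roll":0,"fingers":1},
  {"dx":0,"dy":0,"dz":0.08,"roll":0,"fingers":1},
  {"dx":0,"dy":0,"dz":0.05,"roll":0,"fingers":1},
  {"dx":0,"dy":0,"dz":0.02,"roll":0,"fingers":1},
  {"dx":0,"dy":0,"dz":0.02,"roll":0,"fingers":1},
  {"dx":0,"dy":0,"dz":0,"roll":0,"fingers":1},
  {"dx":0,"dy":0,"dz":0,"roll":0,"fingers":1},
])

```text
time: 11.23
tool_pos: [0.4949, -0.3238, 0.0698]
tcp_rot: [1.965, 2.451, 0.0]
wrist_force: [-0.4, 0.1, -2.3]
width: 0.48
```

Call:
play_rows([
  {"dx":0,"dy":0,"dz":0.025,"roll":0,"fingers":1},
  {"dx":0,"dy":0,"dz":0.025,"roll":0,"fingers":1},
  {"dx":0,"dy":0,"dz":0,"roll":0,"fingers":1},
])

```text
time: 11.48
tool_pos: [0.4947, -0.3236, 0.0675]
tcp_rot: [-1.965, -2.451, 0.0]
wrist_force: [0.4, -0.6, -1.3]
width: 0.481
```

Call:
play_rows([
  {"dx":0,"dy":0,"dz":0.025,"roll":0,"fingers":1},
  {"dx":0,"dy":0,"dz":0,"roll":0,"fingers":1},
])

```text
time: 11.65
tool_pos: [0.4947, -0.3236, 0.0665]
tcp_rot: [-1.965, -2.451, 0.0]
wrist_force: [0.3, 0.3, -2.0]
width: 0.476
```

Call:
play_rows([
  {"dx":0,"dy":0,"dz":0.025,"roll":0,"fingers":1},
  {"dx":0,"dy":0,"dz":0,"roll":0,"fingers":1},
])

```text
time: 11.82
tool_pos: [0.495, -0.3239, 0.066]
tcp_rot: [1.965, 2.451, 0.0]
wrist_force: [0.2, 0.6, -0.5]
width: 0.483
```

Call:
play_rows([
  {"dx":0,"dy":0,"dz":0.02,"roll":0,"fingers":1},
  {"dx":0,"dy":0,"dz":0,"roll":0,"fingers":1},
])

```text
time: 11.98
tool_pos: [0.4953, -0.3241, 0.0659]
tcp_rot: [1.964, 2.45, -0.0]
wrist_force: [-0.3, 0.2, 4.8]
width: 0.478
```

Call:
play_rows([
  {"dx":0,"dy":0,"dz":0,"roll":0,"fingers":0.45},
  {"dx":0,"dy":0,"dz":0,"roll":0,"fingers":0.35},
  {"dx":0,"dy":0,"dz":0,"roll":0,"fingers":0.2},
  {"dx":0,"dy":0,"dz":0,"roll":0,"fingers":0},
  {"dx":0,"dy":0,"dz":0,"roll":0,"fingers":0},
  {"dx":0,"dy":0,"dz":0,"roll":0,"fingers":0},
  {"dx":0,"dy":0,"dz":-0.2,"roll":0,"fingers":0},
  {"dx":0,"dy":0,"dz":-0.5,"roll":0,"fingers":0},
  {"dx":0,"dy":0,"dz":-0.8,"roll":0,"fingers":0},
  {"dx":0,"dy":0,"dz":-0.8,"roll":0,"fingers":0},
  {"dx":0,"dy":0,"dz":-0.8,"roll":0,"fingers":0},
  {"dx":0,"dy":0,"dz":-0.7,"roll":0,"fingers":0},
  {"dx":0,"dy":0,"dz":0,"roll":0,"fingers":0},
])

```text
time: 13.07
tool_pos: [0.4984, -0.3262, 0.2257]
tcp_rot: [1.957, 2.441, 0.001]
wrist_force: [1.2, -0.5, 0.4]
width: 1.001
```

```bash
cat > chk.py <<'E'
# positions of things in the scene view's cloud (shift -2,-1.5 mm to the mean of both cameras)
from h import *
from workcell import bot,vision
def tops(c,sh,pts,r=.03,lo=.03):
    P=cloud(c).reshape(-1,3)+sh
    for x,y in pts:
        k=(np.hypot(P[:,0]-x,P[:,1]-y)<r)&(P[:,2]>lo)&(P[:,2]<.16)
        if k.sum()<10: print((x,y),"none"); continue
        m=P[k][:,2].max(); lo2=P[k&(P[:,2]<.06)];hi=P[k&(P[:,2]>m-.02)]
        f=lambda X:np.linalg.lstsq(np.c_[X[:,:2],np.ones(len(X))],(X[:,:2]**2).sum(1),rcond=None)[0][:2]/2
        print((x,y),"n",k.sum(),"ztop",m.round(3),"fit top",f(hi).round(4),"fit low",f(lo2).round(4) if len(lo2)>20 else None)
E
python3 - <<'E'
from chk import *
s=bot.read_state(); plan(s,.522,.258,.20,73)
c=vision.read_camera("scene"); tops(c,[-.002,-.0015,0],[(.4932,-.3215),(.5235,.259),(.517,.194),(.51,.118)])
E
```

```text
now [ 0.4984 -0.3262  0.2257] yaw 102.6 t 13.1 F [ 1.2 -0.5  0.4] w 1.001
roll 7.39 then dx 14.14 dy -3.705 dz 0.642
(0.4932, -0.3215) n 593 ztop 0.132 fit top [ 0.4946 -0.3181] fit low [ 0.4937 -0.3203]
(0.5235, 0.259) n 1034 ztop 0.089 fit top [0.5252 0.2605] fit low [0.5234 0.2587]
(0.517, 0.194) n 800 ztop 0.107 fit top [0.5184 0.1951] fit low [0.517  0.1928]
(0.51, 0.118) n 547 ztop 0.079 fit top [0.509  0.1178] fit low [0.509  0.1172]
```

The mill stands upright and centred in the far cell. Now the jar.

Call:
play_rows([
  {"dx":0,"dy":0,"dz":0,"roll":0.9,"fingers":0},
  {"dx":0,"dy":0,"dz":0,"roll":0.9,"fingers":0},
  {"dx":0,"dy":0,"dz":0,"roll":0.9,"fingers":0},
  {"dx":0,"dy":0,"dz":0,"roll":0.9,"fingers":0},
  {"dx":0,"dy":0,"dz":0,"roll":0.9,"fingers":0},
  {"dx":0,"dy":0,"dz":0,"roll":0.9,"fingers":0},
  {"dx":0,"dy":0,"dz":0,"roll":0.9,"fingers":0},
  {"dx":0,"dy":0,"dz":0,"roll":0.9,"fingers":0},
  {"dx":0,"dy":0,"dz":0,"roll":0.19,"fingers":0},
  {"dx":0.5,"dy":-0.13,"dz":0,"roll":0,"fingers":0},
  {"dx":0.8,"dy":-0.21,"dz":0,"roll":0,"fingers":0},
  {"dx":0.8,"dy":-0.21,"dz":0,"roll":0,"fingers":0},
  {"dx":0.8,"dy":-0.21,"dz":0,"roll":0,"fingers":0},
  {"dx":0.8,"dy":-0.21,"dz":0,"roll":0,"fingers":0},
  {"dx":0.8,"dy":-0.21,"dz":0,"roll":0,"fingers":0},
  {"dx":0.8,"dy":-0.21,"dz":0,"roll":0,"fingers":0},
  {"dx":0.8,"dy":-0.21,"dz":0,"roll":0,"fingers":0},
])

```text
time: 14.53
tool_pos: [0.5041, -0.07, 0.2162]
tcp_rot: [-2.524, -1.869, 0.001]
wrist_force: [0.3, -0.5, -0.5]
width: 1.002
```

Call:
play_rows([
  {"dx":0.8,"dy":-0.21,"dz":0,"roll":0,"fingers":0},
  {"dx":0.8,"dy":-0.21,"dz":0,"roll":0,"fingers":0},
  {"dx":0.8,"dy":-0.21,"dz":0,"roll":0,"fingers":0},
  {"dx":0.8,"dy":-0.21,"dz":0,"roll":0,"fingers":0},
  {"dx":0.8,"dy":-0.21,"dz":0,"roll":0,"fingers":0},
  {"dx":0.8,"dy":-0.21,"dz":0,"roll":0,"fingers":0},
  {"dx":0.8,"dy":-0.21,"dz":0,"roll":0,"fingers":0},
  {"dx":0.8,"dy":-0.21,"dz":0,"roll":0,"fingers":0},
  {"dx":0.8,"dy":-0.21,"dz":0,"roll":0,"fingers":0},
  {"dx":0.6,"dy":-0.16,"dz":0,"roll":0,"fingers":0},
  {"dx":0.2,"dy":-0.06,"dz":0,"roll":0,"fingers":0},
  {"dx":0,"dy":0,"dz":0,"roll":0,"fingers":0},
  {"dx":0,"dy":0,"dz":0,"roll":0,"fingers":0},
])

```text
time: 15.62
tool_pos: [0.5173, 0.2585, 0.2161]
tcp_rot: [2.524, 1.87, -0.003]
wrist_force: [-0.5, -1.0, 0.4]
width: 1.005
```

Run:
```python
from h import *
from workcell import bot
plan(bot.read_state(),.5225,.258,.044,73)
```

```text
now [0.5173 0.2585 0.2161] yaw 73.1 t 15.6 F [-0.5 -1.   0.4] w 1.005
roll 0.02 then dx 0.026 dy 0.128 dz 4.303
```

Call:
play_rows([
  {"dx":0.03,"dy":0.13,"dz":0.5,"roll":0,"fingers":0},
  {"dx":0,"dy":0,"dz":0.5,"roll":0,"fingers":0},
  {"dx":0,"dy":0,"dz":0.5,"roll":0,"fingers":0},
  {"dx":0,"dy":0,"dz":0.5,"roll":0,"fingers":0},
  {"dx":0,"dy":0,"dz":0.5,"roll":0,"fingers":0},
  {"dx":0,"dy":0,"dz":0.5,"roll":0,"fingers":0},
  {"dx":0,"dy":0,"dz":0.4,"roll":0,"fingers":0},
  {"dx":0,"dy":0,"dz":0.3,"roll":0,"fingers":0},
  {"dx":0,"dy":0,"dz":0.25,"roll":0,"fingers":0},
  {"dx":0,"dy":0,"dz":0.2,"roll":0,"fingers":0},
  {"dx":0,"dy":0,"dz":0.15,"roll":0,"fingers":0},
  {"dx":0,"dy":0,"dz":0,"roll":0,"fingers":0},
  {"dx":0,"dy":0,"dz":0,"roll":0,"fingers":0},
])

```text
time: 16.7
tool_pos: [0.5234, 0.2587, 0.0451]
tcp_rot: [2.525, 1.868, 0.0]
wrist_force: [-0.6, -1.1, 0.4]
width: 1.002
```

Run:
```python
from h import *
from workcell import bot,vision
plan(bot.read_state(),.5225,.258,.044,73)
s=vision.read_camera("scene")
a=cv2.resize(s["pixels"][180:330,310:450],None,fx=4,fy=4,interpolation=cv2.INTER_CUBIC)
cv2.imwrite("pics/jar1.png",a[:,:,::-1])
```

```text
now [0.5234 0.2587 0.0451] yaw 73.0 t 16.7 F [-0.6 -1.1  0.4] w 1.002
roll -0.0 then dx -0.022 dy -0.016 dz 0.028
```

View pics/jar1.png

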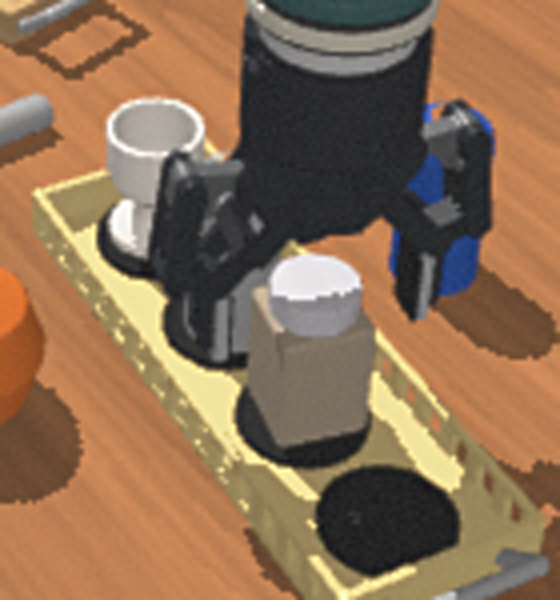

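The fingers straddle the jar (310,360) clear of the shaker, and the blue one is untouched behind. Gripping.

Call:
play_rows([
  {"dx":0,"dy":0,"dz":0,"roll":0,"fingers":0.2},
  {"dx":0,"dy":0,"dz":0,"roll":0,"fingers":0.3},
  {"dx":0,"dy":0,"dz":0,"roll":0,"fingers":0.4},
  {"dx":0,"dy":0,"dz":0,"roll":0,"fingers":0.5},
  {"dx":0,"dy":0,"dz":0,"roll":0,"fingers":0.6},
  {"dx":0,"dy":0,"dz":0,"roll":0,"fingers":1},
  {"dx":0,"dy":0,"dz":0,"roll":0,"fingers":1},
  {"dx":0,"dy":0,"dz":0,"roll":0,"fingers":1},
  {"dx":0,"dy":0,"dz":0,"roll":0,"fingers":1},
], grip_force=40)

```text
time: 17.5
tool_pos: [0.5237, 0.259, 0.0456]
tcp_rot: [2.525, 1.868, 0.002]
wrist_force: [-0.6, 0.3, 5.9]
width: 0.51
```

Run:
```python
from h import *
from workcell import bot
s=bot.read_state()
th=np.deg2rad(12.5)
for d in(-.035,.035,.105):
    t=np.array([.4705,-.219])+np.array([-np.sin(th),np.cos(th)])*d; print(t)
    if d<0: plan(s,t[0],t[1],.185,102.5)
```

```text
[ 0.47807539 -0.25317036]
now [0.5237 0.259  0.0456] yaw 73.0 t 17.5 F [-0.6  0.3  5.9] w 0.51
roll -7.38 then dx -12.253 dy -3.885 dz -3.484
[ 0.46292461 -0.18482964]
[ 0.44777384 -0.11648892]
```

Call:
play_rows([
  {"dx":0,"dy":0,"dz":-0.1,"roll":0,"fingers":1},
  {"dx":0,"dy":0,"dz":-0.2,"roll":0,"fingers":1},
  {"dx":0,"dy":0,"dz":-0.35,"roll":0,"fingers":1},
  {"dx":0,"dy":0,"dz":-0.5,"roll":0,"fingers":1},
  {"dx":0,"dy":0,"dz":-0.5,"roll":-0.5,"fingers":1},
  {"dx":0,"dy":0,"dz":-0.5,"roll":-0.8,"fingers":1},
  {"dx":0,"dy":0,"dz":-0.5,"roll":-0.9,"fingers":1},
  {"dx":0,"dy":0,"dz":-0.5,"roll":-0.9,"fingers":1},
  {"dx":0,"dy":0,"dz":-0.3,"roll":-0.9,"fingers":1},
  {"dx":0,"dy":0,"dz":-0.03,"roll":-0.9,"fingers":1},
  {"dx":0,"dy":0,"dz":0,"roll":-0.9,"fingers":1},
  {"dx":0,"dy":0,"dz":0,"roll":-0.9,"fingers":1},
  {"dx":0,"dy":0,"dz":0,"roll":-0.68,"fingers":1},
  {"dx":-0.2,"dy":-0.06,"dz":0,"roll":0,"fingers":1},
  {"dx":-0.4,"dy":-0.12,"dz":0,"roll":0,"fingers":1},
  {"dx":-0.6,"dy":-0.19,"dz":0,"roll":0,"fingers":1},
  {"dx":-0.7,"dy":-0.22,"dz":0,"roll":0,"fingers":1},
  {"dx":-0.7,"dy":-0.22,"dz":0,"roll":0,"fingers":1},
])

```text
time: 19.0
tool_pos: [0.5132, 0.1487, 0.1838]
tcp_rot: [-1.966, -2.45, 0.002]
wrist_force: [0.2, -0.2, -1.4]
width: 0.509
```

Call:
play_rows([
  {"dx":-0.7,"dy":-0.22,"dz":0,"roll":0,"fingers":1},
  {"dx":-0.7,"dy":-0.22,"dz":0,"roll":0,"fingers":1},
  {"dx":-0.7,"dy":-0.22,"dz":0,"roll":0,"fingers":1},
  {"dx":-0.7,"dy":-0.22,"dz":0,"roll":0,"fingers":1},
  {"dx":-0.7,"dy":-0.22,"dz":0,"roll":0,"fingers":1},
  {"dx":-0.7,"dy":-0.22,"dz":0,"roll":0,"fingers":1},
  {"dx":-0.7,"dy":-0.22,"dz":0,"roll":0,"fingers":1},
  {"dx":-0.7,"dy":-0.22,"dz":0,"roll":0,"fingers":1},
  {"dx":-0.7,"dy":-0.22,"dz":0,"roll":0,"fingers":1},
  {"dx":-0.7,"dy":-0.22,"dz":0,"roll":0,"fingers":1},
  {"dx":-0.7,"dy":-0.22,"dz":0,"roll":0,"fingers":1},
  {"dx":-0.7,"dy":-0.23,"dz":0,"roll":0,"fingers":1},
  {"dx":-0.6,"dy":-0.2,"dz":0,"roll":0,"fingers":1},
  {"dx":-0.45,"dy":-0.15,"dz":0,"roll":0,"fingers":1},
  {"dx":-0.2,"dy":-0.07,"dz":0,"roll":0,"fingers":1},
  {"dx":0,"dy":0,"dz":0,"roll":0,"fingers":1},
  {"dx":0,"dy":0,"dz":0,"roll":0,"fingers":1},
])

```text
time: 20.42
tool_pos: [0.4772, -0.253, 0.1838]
tcp_rot: [-1.968, -2.448, -0.001]
wrist_force: [0.1, 1.4, -1.7]
width: 0.506
```

Run:
```python
from h import *
from workcell import bot
plan(bot.read_state(),.478,-.253,.0416,102.5)
```

```text
now [ 0.4772 -0.253   0.1838] yaw 102.4 t 20.4 F [ 0.1  1.4 -1.7] w 0.506
roll -0.02 then dx -0.004 dy 0.018 dz 3.555
```

Call:
play_rows([
  {"dx":0,"dy":0.02,"dz":0.2,"roll":0,"fingers":1},
  {"dx":0,"dy":0,"dz":0.4,"roll":0,"fingers":1},
  {"dx":0,"dy":0,"dz":0.5,"roll":0,"fingers":1},
  {"dx":0,"dy":0,"dz":0.5,"roll":0,"fingers":1},
  {"dx":0,"dy":0,"dz":0.5,"roll":0,"fingers":1},
  {"dx":0,"dy":0,"dz":0.4,"roll":0,"fingers":1},
  {"dx":0,"dy":0,"dz":0.3,"roll":0,"fingers":1},
  {"dx":0,"dy":0,"dz":0.2,"roll":0,"fingers":1},
  {"dx":0,"dy":0,"dz":0.2,"roll":0,"fingers":1},
  {"dx":0,"dy":0,"dz":0.15,"roll":0,"fingers":1},
  {"dx":0,"dy":0,"dz":0.1,"roll":0,"fingers":1},
  {"dx":0,"dy":0,"dz":0.05,"roll":0,"fingers":1},
  {"dx":0,"dy":0,"dz":0,"roll":0,"fingers":1},
  {"dx":0,"dy":0,"dz":0,"roll":0,"fingers":1},
  {"dx":0,"dy":0,"dz":0,"roll":0,"fingers":1},
])

```text
time: 21.67
tool_pos: [0.4791, -0.2535, 0.0447]
tcp_rot: [1.966, 2.449, 0.0]
wrist_force: [-0.7, -0.7, -1.7]
width: 0.511
```

Call:
play_rows([
  {"dx":0,"dy":0,"dz":0.02,"roll":0,"fingers":1},
  {"dx":0,"dy":0,"dz":0,"roll":0,"fingers":1},
  {"dx":0,"dy":0,"dz":0,"roll":0,"fingers":1},
])

```text
time: 21.92
tool_pos: [0.4787, -0.2532, 0.0435]
tcp_rot: [1.966, 2.45, 0.0]
wrist_force: [-0.0, 0.1, -0.8]
width: 0.505
```

Call:
play_rows([
  {"dx":0,"dy":0,"dz":0.025,"roll":0,"fingers":1},
  {"dx":0,"dy":0,"dz":0,"roll":0,"fingers":1},
  {"dx":0,"dy":0,"dz":0,"roll":0,"fingers":1},
])

```text
time: 22.17
tool_pos: [0.4785, -0.2531, 0.0422]
tcp_rot: [-1.966, -2.45, 0.0]
wrist_force: [-1.0, 0.4, -1.3]
width: 0.505
```

Call:
play_rows([
  {"dx":0,"dy":0,"dz":0.02,"roll":0,"fingers":1},
  {"dx":0,"dy":0,"dz":0,"roll":0,"fingers":1},
  {"dx":0,"dy":0,"dz":0,"roll":0,"fingers":1},
])

```text
time: 22.42
tool_pos: [0.4787, -0.2533, 0.0417]
tcp_rot: [1.966, 2.45, 0.0]
wrist_force: [-0.2, 0.2, -0.3]
width: 0.511
```

Call:
play_rows([
  {"dx":0,"dy":0,"dz":0.015,"roll":0,"fingers":1},
  {"dx":0,"dy":0,"dz":0,"roll":0,"fingers":1},
])

```text
time: 22.58
tool_pos: [0.4787, -0.2533, 0.0416]
tcp_rot: [1.966, 2.45, -0.0]
wrist_force: [-1.6, 0.6, 4.3]
width: 0.51
```

Call:
play_rows([
  {"dx":0,"dy":0,"dz":0,"roll":0,"fingers":0.45},
  {"dx":0,"dy":0,"dz":0,"roll":0,"fingers":0.35},
  {"dx":0,"dy":0,"dz":0,"roll":0,"fingers":0.2},
  {"dx":0,"dy":0,"dz":0,"roll":0,"fingers":0},
  {"dx":0,"dy":0,"dz":0,"roll":0,"fingers":0},
  {"dx":0,"dy":0,"dz":0,"roll":0,"fingers":0},
  {"dx":0,"dy":0,"dz":-0.2,"roll":0,"fingers":0},
  {"dx":0,"dy":0,"dz":-0.5,"roll":0,"fingers":0},
  {"dx":0,"dy":0,"dz":-0.8,"roll":0,"fingers":0},
  {"dx":0,"dy":0,"dz":-0.8,"roll":0,"fingers":0},
  {"dx":0,"dy":0,"dz":-0.8,"roll":0,"fingers":0},
  {"dx":0,"dy":0,"dz":-0.8,"roll":0,"fingers":0},
  {"dx":0,"dy":0,"dz":-0.4,"roll":0,"fingers":0},
  {"dx":0,"dy":0,"dz":0,"roll":0,"fingers":0},
  {"dx":0,"dy":0,"dz":0,"roll":0,"fingers":0},
])

```text
time: 23.83
tool_pos: [0.4793, -0.2536, 0.2147]
tcp_rot: [1.964, 2.448, 0.001]
wrist_force: [-0.1, 0.5, -0.8]
width: 1.004
```

Run:
```python
from chk import *
s=bot.read_state(); plan(s,.517,.1935,.20,83)
c=vision.read_camera("scene"); tops(c,[-.002,-.0015,0],[(.4932,-.3215),(.478,-.253),(.517,.194),(.51,.118)])
```

```text
now [ 0.4793 -0.2536  0.2147] yaw 102.5 t 23.8 F [-0.1  0.5 -0.8] w 1.004
roll 4.88 then dx 11.209 dy -0.427 dz 0.366
(0.4932, -0.3215) n 578 ztop 0.131 fit top [ 0.4951 -0.3167] fit low [ 0.4948 -0.3195]
(0.478, -0.253) n 514 ztop 0.086 fit top [ 0.4781 -0.2504] fit low [ 0.4767 -0.2525]
(0.517, 0.194) n 850 ztop 0.106 fit top [0.5183 0.195 ] fit low [0.5165 0.1929]
(0.51, 0.118) n 550 ztop 0.079 fit top [0.5092 0.1177] fit low [0.5093 0.1173]
```

Jar placed. Now the shaker.

Call:
play_rows([
  {"dx":0,"dy":0,"dz":0,"roll":0.9,"fingers":0},
  {"dx":0,"dy":0,"dz":0,"roll":0.9,"fingers":0},
  {"dx":0,"dy":0,"dz":0,"roll":0.9,"fingers":0},
  {"dx":0,"dy":0,"dz":0,"roll":0.9,"fingers":0},
  {"dx":0,"dy":0,"dz":0,"roll":0.9,"fingers":0},
  {"dx":0,"dy":0,"dz":0,"roll":0.38,"fingers":0},
  {"dx":0.4,"dy":-0.02,"dz":0,"roll":0,"fingers":0},
  {"dx":0.8,"dy":-0.03,"dz":0,"roll":0,"fingers":0},
  {"dx":0.8,"dy":-0.03,"dz":0,"roll":0,"fingers":0},
  {"dx":0.8,"dy":-0.03,"dz":0,"roll":0,"fingers":0},
  {"dx":0.8,"dy":-0.03,"dz":0,"roll":0,"fingers":0},
  {"dx":0.8,"dy":-0.03,"dz":0,"roll":0,"fingers":0},
  {"dx":0.8,"dy":-0.03,"dz":0,"roll":0,"fingers":0},
  {"dx":0.8,"dy":-0.03,"dz":0,"roll":0,"fingers":0},
  {"dx":0.8,"dy":-0.03,"dz":0,"roll":0,"fingers":0},
  {"dx":0.8,"dy":-0.03,"dz":0,"roll":0,"fingers":0},
  {"dx":0.8,"dy":-0.03,"dz":0,"roll":0,"fingers":0},
  {"dx":0.8,"dy":-0.03,"dz":0,"roll":0,"fingers":0},
])

```text
time: 25.38
tool_pos: [0.5078, 0.1151, 0.2102]
tcp_rot: [-2.351, -2.08, 0.006]
wrist_force: [0.0, -0.3, -0.1]
width: 1.002
```

Call:
play_rows([
  {"dx":0.8,"dy":-0.03,"dz":0,"roll":0,"fingers":0},
  {"dx":0.8,"dy":-0.03,"dz":0,"roll":0,"fingers":0},
  {"dx":0.4,"dy":-0.02,"dz":0,"roll":0,"fingers":0},
  {"dx":0,"dy":0,"dz":0,"roll":0,"fingers":0},
  {"dx":0,"dy":0,"dz":0,"roll":0,"fingers":0},
])

```text
time: 25.8
tool_pos: [0.5146, 0.1938, 0.2104]
tcp_rot: [-2.35, -2.083, 0.007]
wrist_force: [-0.1, -1.1, -0.2]
width: 1.001
```

Run:
```python
from h import *
from workcell import bot
plan(bot.read_state(),.517,.1935,.046,83)
c=dict(np.load("scene0.npz")); P=cloud(c); h=cv2.cvtColor(c["pixels"],cv2.COLOR_RGB2HSV)
k=(h[...,0]>110)&(h[...,0]<128)&(h[...,1]>180)&(np.arange(640)[None]>400)&(np.arange(400)[:,None]>195); print(P[k].min(0),P[k].max(0))
```

```text
now [0.5146 0.1938 0.2104] yaw 83.1 t 25.8 F [-0.1 -1.1 -0.2] w 1.001
roll 0.03 then dx 0.001 dy 0.059 dz 4.11
[nan nan nan] [nan nan nan]
```

Call:
play_rows([
  {"dx":0,"dy":0.06,"dz":0.5,"roll":0,"fingers":0},
  {"dx":0,"dy":0,"dz":0.5,"roll":0,"fingers":0},
  {"dx":0,"dy":0,"dz":0.5,"roll":0,"fingers":0},
  {"dx":0,"dy":0,"dz":0.5,"roll":0,"fingers":0},
  {"dx":0,"dy":0,"dz":0.5,"roll":0,"fingers":0},
  {"dx":0,"dy":0,"dz":0.5,"roll":0,"fingers":0},
  {"dx":0,"dy":0,"dz":0.4,"roll":0,"fingers":0},
  {"dx":0,"dy":0,"dz":0.3,"roll":0,"fingers":0},
  {"dx":0,"dy":0,"dz":0.2,"roll":0,"fingers":0},
  {"dx":0,"dy":0,"dz":0.15,"roll":0,"fingers":0},
  {"dx":0,"dy":0,"dz":0.06,"roll":0,"fingers":0},
  {"dx":0,"dy":0,"dz":0,"roll":0,"fingers":0},
  {"dx":0,"dy":0,"dz":0,"roll":0,"fingers":0},
])

```text
time: 26.88
tool_pos: [0.5192, 0.1934, 0.0492]
tcp_rot: [2.353, 2.081, 0.002]
wrist_force: [-0.1, 0.4, 0.3]
width: 1.002
```

Call:
play_rows([
  {"dx":0,"dy":0,"dz":0,"roll":0,"fingers":0.2},
  {"dx":0,"dy":0,"dz":0,"roll":0,"fingers":0.3},
  {"dx":0,"dy":0,"dz":0,"roll":0,"fingers":0.4},
  {"dx":0,"dy":0,"dz":0,"roll":0,"fingers":0.5},
  {"dx":0,"dy":0,"dz":0,"roll":0,"fingers":0.6},
  {"dx":0,"dy":0,"dz":0,"roll":0,"fingers":1},
  {"dx":0,"dy":0,"dz":0,"roll":0,"fingers":1},
  {"dx":0,"dy":0,"dz":0,"roll":0,"fingers":1},
  {"dx":0,"dy":0,"dz":0,"roll":0,"fingers":1},
], grip_force=40)

```text
time: 27.63
tool_pos: [0.5189, 0.1935, 0.0492]
tcp_rot: [2.353, 2.082, 0.001]
wrist_force: [-1.9, 0.2, 6.1]
width: 0.511
```

Run:
```python
from h import *
from workcell import bot
plan(bot.read_state(),.463,-.1848,.185,102.5)
```

```text
now [0.5189 0.1935 0.0492] yaw 83.0 t 27.6 F [-1.9  0.2  6.1] w 0.511
roll -4.88 then dx -8.932 dy -3.411 dz -3.395
```

Call:
play_rows([
  {"dx":0,"dy":0,"dz":-0.1,"roll":0,"fingers":1},
  {"dx":0,"dy":0,"dz":-0.2,"roll":0,"fingers":1},
  {"dx":0,"dy":0,"dz":-0.35,"roll":0,"fingers":1},
  {"dx":0,"dy":0,"dz":-0.5,"roll":0,"fingers":1},
  {"dx":0,"dy":0,"dz":-0.5,"roll":-0.5,"fingers":1},
  {"dx":0,"dy":0,"dz":-0.5,"roll":-0.7,"fingers":1},
  {"dx":0,"dy":0,"dz":-0.5,"roll":-0.7,"fingers":1},
  {"dx":0,"dy":0,"dz":-0.4,"roll":-0.7,"fingers":1},
  {"dx":0,"dy":0,"dz":-0.25,"roll":-0.7,"fingers":1},
  {"dx":0,"dy":0,"dz":-0.1,"roll":-0.7,"fingers":1},
  {"dx":0,"dy":0,"dz":0,"roll":-0.5,"fingers":1},
  {"dx":0,"dy":0,"dz":0,"roll":-0.38,"fingers":1},
  {"dx":-0.2,"dy":-0.08,"dz":0,"roll":0,"fingers":1},
  {"dx":-0.4,"dy":-0.15,"dz":0,"roll":0,"fingers":1},
  {"dx":-0.6,"dy":-0.23,"dz":0,"roll":0,"fingers":1},
  {"dx":-0.7,"dy":-0.27,"dz":0,"roll":0,"fingers":1},
  {"dx":-0.7,"dy":-0.27,"dz":0,"roll":0,"fingers":1},
  {"dx":-0.7,"dy":-0.27,"dz":0,"roll":0,"fingers":1},
  {"dx":-0.7,"dy":-0.27,"dz":0,"roll":0,"fingers":1},
])

```text
time: 29.22
tool_pos: [0.492, 0.022, 0.1843]
tcp_rot: [-1.966, -2.45, 0.001]
wrist_force: [0.2, -1.5, -1.6]
width: 0.512
```

Call:
play_rows([
  {"dx":-0.7,"dy":-0.27,"dz":0,"roll":0,"fingers":1},
  {"dx":-0.7,"dy":-0.27,"dz":0,"roll":0,"fingers":1},
  {"dx":-0.7,"dy":-0.27,"dz":0,"roll":0,"fingers":1},
  {"dx":-0.7,"dy":-0.27,"dz":0,"roll":0,"fingers":1},
  {"dx":-0.7,"dy":-0.27,"dz":0,"roll":0,"fingers":1},
  {"dx":-0.6,"dy":-0.22,"dz":0,"roll":0,"fingers":1},
  {"dx":-0.5,"dy":-0.19,"dz":0,"roll":0,"fingers":1},
  {"dx":-0.33,"dy":-0.12,"dz":0,"roll":0,"fingers":1},
  {"dx":0,"dy":0,"dz":0,"roll":0,"fingers":1},
  {"dx":0,"dy":0,"dz":0,"roll":0,"fingers":1},
])

```text
time: 30.05
tool_pos: [0.4616, -0.1857, 0.1842]
tcp_rot: [-1.969, -2.447, 0.0]
wrist_force: [-0.4, 0.3, -2.6]
width: 0.514
```

Run:
```python
from h import *
from workcell import bot
plan(bot.read_state(),.463,-.1848,.0452,102.5)
```

```text
now [ 0.4616 -0.1857  0.1842] yaw 102.4 t 30.1 F [-0.4  0.3 -2.6] w 0.514
roll -0.04 then dx 0.013 dy 0.04 dz 3.476
```

Call:
play_rows([
  {"dx":0.01,"dy":0.02,"dz":0.2,"roll":0,"fingers":1},
  {"dx":0,"dy":0,"dz":0.4,"roll":0,"fingers":1},
  {"dx":0,"dy":0,"dz":0.5,"roll":0,"fingers":1},
  {"dx":0,"dy":0,"dz":0.5,"roll":0,"fingers":1},
  {"dx":0,"dy":0,"dz":0.5,"roll":0,"fingers":1},
  {"dx":0,"dy":0,"dz":0.4,"roll":0,"fingers":1},
  {"dx":0,"dy":0,"dz":0.3,"roll":0,"fingers":1},
  {"dx":0,"dy":0,"dz":0.2,"roll":0,"fingers":1},
  {"dx":0,"dy":0,"dz":0.15,"roll":0,"fingers":1},
  {"dx":0,"dy":0,"dz":0.15,"roll":0,"fingers":1},
  {"dx":0,"dy":0,"dz":0.08,"roll":0,"fingers":1},
  {"dx":0,"dy":0,"dz":0.05,"roll":0,"fingers":1},
  {"dx":0,"dy":0,"dz":0,"roll":0,"fingers":1},
  {"dx":0,"dy":0,"dz":0,"roll":0,"fingers":1},
])

```text
time: 31.22
tool_pos: [0.4635, -0.1847, 0.0478]
tcp_rot: [1.966, 2.449, 0.0]
wrist_force: [0.5, 1.2, -2.6]
width: 0.51
```

Call:
play_rows([
  {"dx":0,"dy":0,"dz":0.03,"roll":0,"fingers":1},
  {"dx":0,"dy":0,"dz":0,"roll":0,"fingers":1},
  {"dx":0,"dy":0,"dz":0,"roll":0,"fingers":1},
])

```text
time: 31.47
tool_pos: [0.4633, -0.1846, 0.0464]
tcp_rot: [1.966, 2.45, 0.0]
wrist_force: [1.0, 1.5, -1.7]
width: 0.509
```

Call:
play_rows([
  {"dx":0,"dy":0,"dz":0.025,"roll":0,"fingers":1},
  {"dx":0,"dy":0,"dz":0,"roll":0,"fingers":1},
  {"dx":0,"dy":0,"dz":0,"roll":0,"fingers":1},
])

```text
time: 31.72
tool_pos: [0.4633, -0.1846, 0.0453]
tcp_rot: [1.966, 2.45, 0.0]
wrist_force: [0.5, -0.0, -0.6]
width: 0.511
```

Call:
play_rows([
  {"dx":0,"dy":0,"dz":0.015,"roll":0,"fingers":1},
  {"dx":0,"dy":0,"dz":0,"roll":0,"fingers":1},
])

```text
time: 31.88
tool_pos: [0.4634, -0.1847, 0.0452]
tcp_rot: [1.966, 2.45, -0.0]
wrist_force: [-2.3, 0.9, 5.0]
width: 0.511
```

Contact; release and retreat.

Call:
play_rows([
  {"dx":0,"dy":0,"dz":0,"roll":0,"fingers":0.45},
  {"dx":0,"dy":0,"dz":0,"roll":0,"fingers":0.35},
  {"dx":0,"dy":0,"dz":0,"roll":0,"fingers":0.2},
  {"dx":0,"dy":0,"dz":0,"roll":0,"fingers":0},
  {"dx":0,"dy":0,"dz":0,"roll":0,"fingers":0},
  {"dx":0,"dy":0,"dz":0,"roll":0,"fingers":0},
  {"dx":0,"dy":0,"dz":-0.2,"roll":0,"fingers":0},
  {"dx":0,"dy":0,"dz":-0.5,"roll":0,"fingers":0},
  {"dx":0,"dy":0,"dz":-0.8,"roll":0,"fingers":0},
  {"dx":0,"dy":0,"dz":-0.8,"roll":0,"fingers":0},
  {"dx":0,"dy":0,"dz":-0.8,"roll":0,"fingers":0},
  {"dx":0,"dy":0,"dz":-0.8,"roll":0,"fingers":0},
  {"dx":0,"dy":0,"dz":-0.2,"roll":0,"fingers":0},
  {"dx":0,"dy":0,"dz":0,"roll":0,"fingers":0},
  {"dx":0,"dy":0,"dz":0,"roll":0,"fingers":0},
])

```text
time: 33.13
tool_pos: [0.4632, -0.1845, 0.2089]
tcp_rot: [1.965, 2.449, 0.0]
wrist_force: [-0.9, -0.3, -0.0]
width: 1.004
```

Run:
```python
from chk import *
s=bot.read_state(); plan(s,.509,.1177,.20,83)
c=vision.read_camera("scene"); tops(c,[-.002,-.0015,0],[(.4932,-.3215),(.478,-.253),(.463,-.1848),(.51,.118)])
```

```text
now [ 0.4632 -0.1845  0.2089] yaw 102.5 t 33.1 F [-0.9 -0.3 -0. ] w 1.004
roll 4.88 then dx 7.639 dy 0.216 dz 0.223
(0.4932, -0.3215) n 575 ztop 0.131 fit top [ 0.4957 -0.3173] fit low [ 0.4945 -0.32  ]
(0.478, -0.253) n 486 ztop 0.084 fit top [ 0.4788 -0.2505] fit low [ 0.4794 -0.2511]
(0.463, -0.1848) n 510 ztop 0.102 fit top [ 0.4629 -0.182 ] fit low [ 0.4619 -0.1835]
(0.51, 0.118) n 558 ztop 0.078 fit top [0.5092 0.1177] fit low [0.509  0.1175]
```

All upright. Last is the egg cup.

Call:
play_rows([
  {"dx":0,"dy":0,"dz":0,"roll":0.9,"fingers":0},
  {"dx":0,"dy":0,"dz":0,"roll":0.9,"fingers":0},
  {"dx":0,"dy":0,"dz":0,"roll":0.9,"fingers":0},
  {"dx":0,"dy":0,"dz":0,"roll":0.9,"fingers":0},
  {"dx":0,"dy":0,"dz":0,"roll":0.9,"fingers":0},
  {"dx":0,"dy":0,"dz":0,"roll":0.38,"fingers":0},
  {"dx":0.4,"dy":0.01,"dz":0,"roll":0,"fingers":0},
  {"dx":0.8,"dy":0.02,"dz":0,"roll":0,"fingers":0},
  {"dx":0.8,"dy":0.02,"dz":0,"roll":0,"fingers":0},
  {"dx":0.8,"dy":0.02,"dz":0,"roll":0,"fingers":0},
  {"dx":0.8,"dy":0.03,"dz":0,"roll":0,"fingers":0},
  {"dx":0.8,"dy":0.03,"dz":0,"roll":0,"fingers":0},
  {"dx":0.8,"dy":0.03,"dz":0,"roll":0,"fingers":0},
  {"dx":0.8,"dy":0.03,"dz":0,"roll":0,"fingers":0},
  {"dx":0.8,"dy":0.02,"dz":0,"roll":0,"fingers":0},
  {"dx":0.64,"dy":0.01,"dz":0,"roll":0,"fingers":0},
  {"dx":0.2,"dy":0,"dz":0,"roll":0,"fingers":0},
  {"dx":0,"dy":0,"dz":0,"roll":0,"fingers":0},
  {"dx":0,"dy":0,"dz":0,"roll":0,"fingers":0},
])

```text
time: 34.77
tool_pos: [0.5078, 0.1173, 0.2066]
tcp_rot: [-2.351, -2.082, 0.006]
wrist_force: [1.0, -0.3, -0.3]
width: 0.997
```

Run:
```python
from h import *
from workcell import bot
plan(bot.read_state(),.5095,.1177,.045,83)
```

```text
now [0.5078 0.1173 0.2066] yaw 83.1 t 34.8 F [ 1.  -0.3 -0.3] w 0.997
roll 0.02 then dx 0.015 dy 0.04 dz 4.039
```

Call:
play_rows([
  {"dx":0,"dy":0.02,"dz":0.5,"roll":0,"fingers":0},
  {"dx":0,"dy":0,"dz":0.5,"roll":0,"fingers":0},
  {"dx":0,"dy":0,"dz":0.5,"roll":0,"fingers":0},
  {"dx":0,"dy":0,"dz":0.5,"roll":0,"fingers":0},
  {"dx":0,"dy":0,"dz":0.5,"roll":0,"fingers":0},
  {"dx":0,"dy":0,"dz":0.5,"roll":0,"fingers":0},
  {"dx":0,"dy":0,"dz":0.4,"roll":0,"fingers":0},
  {"dx":0,"dy":0,"dz":0.3,"roll":0,"fingers":0},
  {"dx":0,"dy":0,"dz":0.2,"roll":0,"fingers":0},
  {"dx":0,"dy":0,"dz":0.1,"roll":0,"fingers":0},
  {"dx":0,"dy":0,"dz":0.05,"roll":0,"fingers":0},
  {"dx":0,"dy":0,"dz":0,"roll":0,"fingers":0},
  {"dx":0,"dy":0,"dz":0,"roll":0,"fingers":0},
])

```text
time: 35.85
tool_pos: [0.5107, 0.1177, 0.0473]
tcp_rot: [2.352, 2.081, 0.002]
wrist_force: [0.1, 0.2, 0.1]
width: 1.002
```

Call:
play_rows([
  {"dx":0,"dy":0,"dz":0,"roll":0,"fingers":0.2},
  {"dx":0,"dy":0,"dz":0,"roll":0,"fingers":0.3},
  {"dx":0,"dy":0,"dz":0,"roll":0,"fingers":0.35},
  {"dx":0,"dy":0,"dz":0,"roll":0,"fingers":0.4},
  {"dx":0,"dy":0,"dz":0,"roll":0,"fingers":0.5},
  {"dx":0,"dy":0,"dz":0,"roll":0,"fingers":0.6},
  {"dx":0,"dy":0,"dz":0,"roll":0,"fingers":1},
  {"dx":0,"dy":0,"dz":0,"roll":0,"fingers":1},
  {"dx":0,"dy":0,"dz":0,"roll":0,"fingers":1},
  {"dx":0,"dy":0,"dz":0,"roll":0,"fingers":1},
], grip_force=35)

```text
time: 36.68
tool_pos: [0.5103, 0.1178, 0.0471]
tcp_rot: [2.353, 2.081, 0.001]
wrist_force: [-0.5, 0.5, 5.6]
width: 0.558
```

Run:
```python
from h import *
from workcell import bot
plan(bot.read_state(),.448,-.1165,.185,102.5)
```

```text
now [0.5103 0.1178 0.0471] yaw 83.0 t 36.7 F [-0.5  0.5  5.6] w 0.558
roll -4.88 then dx -5.382 dy -2.788 dz -3.448
```

Call:
play_rows([
  {"dx":0,"dy":0,"dz":-0.1,"roll":0,"fingers":1},
  {"dx":0,"dy":0,"dz":-0.2,"roll":0,"fingers":1},
  {"dx":0,"dy":0,"dz":-0.35,"roll":0,"fingers":1},
  {"dx":0,"dy":0,"dz":-0.5,"roll":0,"fingers":1},
  {"dx":0,"dy":0,"dz":-0.5,"roll":-0.5,"fingers":1},
  {"dx":0,"dy":0,"dz":-0.5,"roll":-0.7,"fingers":1},
  {"dx":0,"dy":0,"dz":-0.5,"roll":-0.7,"fingers":1},
  {"dx":0,"dy":0,"dz":-0.4,"roll":-0.7,"fingers":1},
  {"dx":0,"dy":0,"dz":-0.3,"roll":-0.7,"fingers":1},
  {"dx":0,"dy":0,"dz":-0.1,"roll":-0.7,"fingers":1},
  {"dx":0,"dy":0,"dz":0,"roll":-0.5,"fingers":1},
  {"dx":0,"dy":0,"dz":0,"roll":-0.38,"fingers":1},
  {"dx":-0.2,"dy":-0.1,"dz":0,"roll":0,"fingers":1},
  {"dx":-0.4,"dy":-0.21,"dz":0,"roll":0,"fingers":1},
  {"dx":-0.6,"dy":-0.31,"dz":0,"roll":0,"fingers":1},
  {"dx":-0.6,"dy":-0.31,"dz":0,"roll":0,"fingers":1},
])

```text
time: 38.02
tool_pos: [0.4882, 0.0384, 0.1842]
tcp_rot: [-1.965, -2.451, 0.001]
wrist_force: [1.1, 0.1, -2.3]
width: 0.556
```

Call:
play_rows([
  {"dx":-0.6,"dy":-0.31,"dz":0,"roll":0,"fingers":1},
  {"dx":-0.6,"dy":-0.31,"dz":0,"roll":0,"fingers":1},
  {"dx":-0.6,"dy":-0.31,"dz":0,"roll":0,"fingers":1},
  {"dx":-0.6,"dy":-0.31,"dz":0,"roll":0,"fingers":1},
  {"dx":-0.6,"dy":-0.31,"dz":0,"roll":0,"fingers":1},
  {"dx":-0.4,"dy":-0.21,"dz":0,"roll":0,"fingers":1},
  {"dx":-0.18,"dy":-0.09,"dz":0,"roll":0,"fingers":1},
  {"dx":0,"dy":0,"dz":0,"roll":0,"fingers":1},
  {"dx":0,"dy":0,"dz":0,"roll":0,"fingers":1},
])

```text
time: 38.77
tool_pos: [0.4477, -0.1165, 0.1844]
tcp_rot: [-1.968, -2.448, -0.001]
wrist_force: [0.1, 0.6, -1.7]
width: 0.555
```

Run:
```python
from h import *
from workcell import bot
plan(bot.read_state(),.448,-.1165,.0431,102.5)
```

```text
now [ 0.4477 -0.1165  0.1844] yaw 102.4 t 38.8 F [ 0.1  0.6 -1.7] w 0.555
roll -0.02 then dx -0.003 dy 0.008 dz 3.532
```

Call:
play_rows([
  {"dx":0,"dy":0,"dz":0.2,"roll":0,"fingers":1},
  {"dx":0,"dy":-0.02,"dz":0.4,"roll":0,"fingers":1},
  {"dx":0,"dy":0,"dz":0.5,"roll":0,"fingers":1},
  {"dx":0,"dy":0,"dz":0.5,"roll":0,"fingers":1},
  {"dx":0,"dy":0,"dz":0.5,"roll":0,"fingers":1},
  {"dx":0,"dy":0,"dz":0.4,"roll":0,"fingers":1},
  {"dx":0,"dy":0,"dz":0.3,"roll":0,"fingers":1},
  {"dx":0,"dy":0,"dz":0.2,"roll":0,"fingers":1},
  {"dx":0,"dy":0,"dz":0.2,"roll":0,"fingers":1},
  {"dx":0,"dy":0,"dz":0.15,"roll":0,"fingers":1},
  {"dx":0,"dy":0,"dz":0.1,"roll":0,"fingers":1},
  {"dx":0,"dy":0,"dz":0.05,"roll":0,"fingers":1},
  {"dx":0,"dy":0,"dz":0,"roll":0,"fingers":1},
  {"dx":0,"dy":0,"dz":0,"roll":0,"fingers":1},
])

```text
time: 39.93
tool_pos: [0.4476, -0.1169, 0.0449]
tcp_rot: [1.966, 2.45, 0.001]
wrist_force: [-0.4, 0.2, -1.1]
width: 0.558
```

Call:
play_rows([
  {"dx":0,"dy":0,"dz":0.02,"roll":0,"fingers":1},
  {"dx":0,"dy":0,"dz":0,"roll":0,"fingers":1},
  {"dx":0,"dy":0,"dz":0,"roll":0,"fingers":1},
])

```text
time: 40.18
tool_pos: [0.4474, -0.1168, 0.044]
tcp_rot: [1.966, 2.45, 0.0]
wrist_force: [0.3, 0.2, -0.8]
width: 0.559
```

Call:
play_rows([
  {"dx":0,"dy":0,"dz":0.02,"roll":0,"fingers":1},
  {"dx":0,"dy":0,"dz":0,"roll":0,"fingers":1},
  {"dx":0,"dy":0,"dz":0,"roll":0,"fingers":1},
])

```text
time: 40.43
tool_pos: [0.4475, -0.1168, 0.0431]
tcp_rot: [1.966, 2.45, 0.0]
wrist_force: [0.3, 0.7, -0.3]
width: 0.559
```

Call:
play_rows([
  {"dx":0,"dy":0,"dz":0.02,"roll":0,"fingers":1},
  {"dx":0,"dy":0,"dz":0,"roll":0,"fingers":1},
])

```text
time: 40.6
tool_pos: [0.4476, -0.1169, 0.0431]
tcp_rot: [1.966, 2.45, -0.0]
wrist_force: [-2.4, -0.1, 6.3]
width: 0.56
```

Call:
play_rows([
  {"dx":0,"dy":0,"dz":0,"roll":0,"fingers":0.4},
  {"dx":0,"dy":0,"dz":0,"roll":0,"fingers":0.3},
  {"dx":0,"dy":0,"dz":0,"roll":0,"fingers":0.2},
  {"dx":0,"dy":0,"dz":0,"roll":0,"fingers":0},
  {"dx":0,"dy":0,"dz":0,"roll":0,"fingers":0},
  {"dx":0,"dy":0,"dz":0,"roll":0,"fingers":0},
  {"dx":0,"dy":0,"dz":-0.2,"roll":0,"fingers":0},
  {"dx":0,"dy":0,"dz":-0.5,"roll":0,"fingers":0},
  {"dx":0,"dy":0,"dz":-0.8,"roll":0,"fingers":0},
  {"dx":0,"dy":0,"dz":-0.8,"roll":0,"fingers":0},
  {"dx":0,"dy":0,"dz":-0.8,"roll":0,"fingers":0},
  {"dx":0,"dy":0,"dz":-0.8,"roll":0,"fingers":0},
  {"dx":0.4,"dy":0,"dz":-0.4,"roll":0,"fingers":0},
  {"dx":0.8,"dy":0,"dz":0,"roll":0,"fingers":0},
  {"dx":0.8,"dy":0,"dz":0,"roll":0,"fingers":0},
  {"dx":0.8,"dy":0,"dz":0,"roll":0,"fingers":0},
  {"dx":0.8,"dy":0,"dz":0,"roll":0,"fingers":0},
  {"dx":0.4,"dy":0,"dz":0,"roll":0,"fingers":0},
  {"dx":0,"dy":0,"dz":0,"roll":0,"fingers":0},
  {"dx":0,"dy":0,"dz":0,"roll":0,"fingers":0},
])

```text
time: 42.27
tool_pos: [0.4124, 0.04, 0.2146]
tcp_rot: [1.962, 2.452, 0.0]
wrist_force: [0.7, -0.1, 0.4]
width: 1.0
```

```bash
python3 look.py pics/end.png .448 -.1165 .0431 102.5
python3 - <<'E'
from chk import *
tops(vision.read_camera("scene"),[-.002,-.0015,0],[(.4932,-.3215),(.478,-.253),(.463,-.1848),(.448,-.1165)])
E
```

```text
now [0.4124 0.04   0.2146] yaw 102.7 t 42.3 F [ 0.7 -0.1  0.4] w 1.0
roll 0.04 then dx -4.012 dy 0.022 dz 4.288
(0.4932, -0.3215) n 572 ztop 0.132 fit top [ 0.4947 -0.3181] fit low [ 0.4951 -0.3192]
(0.478, -0.253) n 485 ztop 0.085 fit top [ 0.4784 -0.2507] fit low [ 0.4793 -0.251 ]
(0.463, -0.1848) n 512 ztop 0.103 fit top [ 0.4626 -0.1823] fit low [ 0.4614 -0.1846]
(0.448, -0.1165) n 396 ztop 0.075 fit top [ 0.446  -0.1168] fit low [ 0.4455 -0.1171]
```

View pics/end.png

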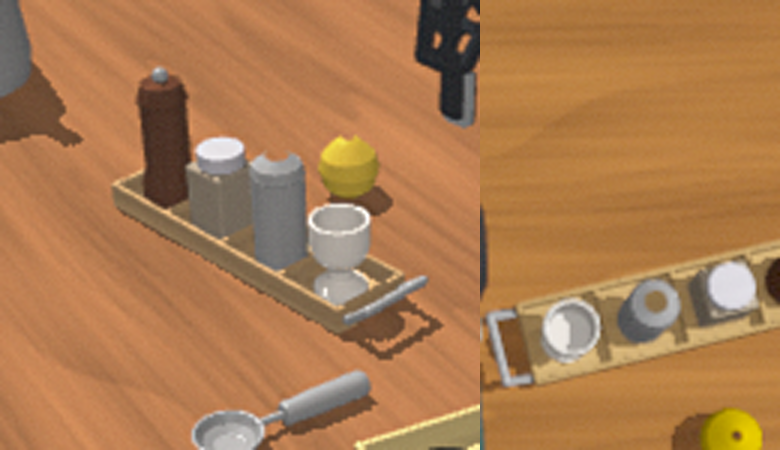

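From the caddy's handle (390,300), all four stand upright in their cells: egg cup (340,250), shaker (277,210), jar (220,190), mill (163,140). The gripper is clear, so I'm handing in.

```bash
python3 -c "
from workcell import bot
print(bot.finish_job())"
```

```text
the job is handed in; nothing more can be done
None
```

All four things are in the caddy in the reverse order, and the job was handed in at about 42 s of the 115 s. From the caddy's handle the order is egg cup, shaker, jar, mill; in the tray it was mill, jar, shaker, egg cup.

Each was lowered in steps of about 1 mm until the wrist force showed touch-down (4–6 N), then released.

**Last checks:** The final picture and depth fits show all four upright, within about 3 mm of their cell centres. Top heights match their sizes standing on the 6 mm floor, within about 3 mm. The gripper was open and clear of everything.

**Departures and disagreements:**
- I gripped the mill higher than the stated 55 mm, about 78 mm up, because the gripper's body would otherwise have pressed on its top.
- The two cameras disagreed by about 4–5 mm, so I used their mean.
- One attempt to measure the blue look-alike's position gave no reading. I judged its clearance from the top picture instead, and never went near it.

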